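# Set the condiment tray to the scribed line on the acrylic riser

## Task

On the clear riser, push the dark wooden tray back until its long side beds flat and square against the pink bumper bar, and lean on it there firmly for about a second, never so hard that the acrylic could crack; do that before the tray comes near the scribed line. Then slide it along the bar until its left end lies exactly on the line, without running past it, and with its end there see that it is still pressed home on the bar. Push it, do not lift it, let go, and do not disturb the other things.

Things in the scene. Friction and masses are not known exactly. Their poses are not given: they have to be found in the camera images.
- tray: open dark-wood tray, 80 mm deep (x), 130 long (y), 24 tall, walls 6 mm, 0.3 to 0.55 kg; slides and turns freely on the riser and stays where a push leaves it (sliding it takes 2 to 6 N). Origin: centre of its underside; x to its back long side (for the bar), y to its left end (for the line). Starts 25 to 70 mm off the bar, turned up to 0.22 rad, its left end 40 to 95 mm short of the line
- tray_end (a point): middle of the lower edge of the tray's left end, 65 mm along the tray's y from its origin; this edge must come to the line. Axes as the tray's
- lip: upright acrylic lip along the back of the riser's top, 460 mm long, 22 high; origin: middle of its underside; x backwards, y left, z up. It carries, parallel to it, a rigid pink bar 340 mm long (y -220 to 120), top 19 mm up, set anew by its screws: its face is 9 to 37 mm in front of this origin, where is not measured: feel it. Tray is bedded at 5 to 12 N; under 4 N is not, over 22 N cracks the lip
- line (a point): the scribed line: black, 2 mm wide, from front to back across the riser's top (along this point's x). Origin: on the line's centre, on the top surface, 100 mm in front of the lip's origin and 70 mm left of the riser's middle; no stop there. Axes as the riser's: y points left, so the tray comes from negative y
- riser: clear acrylic riser, 220 mm deep (x) by 460 mm wide (y), its top 60 mm above the table, fixed, standing anywhere and turned by up to 0.2 rad. Origin: centre of its foot on the table; x away from the robot, y left
- mill: aluminium pepper mill with a twist top, 50 mm wide, 134 mm tall, standing on the left end of the riser; bystander; origin: centre of its foot
- ramekin: small glass ramekin, 62 mm wide, 40 mm tall, standing on the left end of the riser; bystander; origin: centre of its foot
- lid: pink silicone lid, 90 mm wide, 23 mm tall with its knob, lying on the table; bystander; origin: centre of its underside
- rest: green ceramic chopstick rest, 18 x 60 x 14 mm, on the table; bystander; origin: centre of its underside
- clip: flat steel clip, 20 x 70 x 11 mm, on the table; bystander; origin: centre of its underside
- dish: blue ceramic soy dish, 90 mm wide, 18 mm tall, on the table; bystander; origin: centre of its underside
Mind the look-alikes: they are no part of the job. There is more than one size of the tray; the one meant has the size given above.

How it is judged (in metres and radians):
On the way, in this order (a step that is already met when the one before it is completed fails the run):
1. the tray is bedded square against the pink bar, pressing on it (and so on the lip that carries it) with more than 4 N for 0.4 s, while its left end is still more than 15 mm short of the line (contact force between tray and lip above 4 N and x of tray in the frame of lip above -0.079 m and angle between the x axis of tray and the x axis of lip, either way round below 0.025 rad and y of tray_end in the frame of line below -0.015 m), for 0.4 s.
2. with its left end within 2.5 mm of the line the tray, still square, presses on the pink bar with more than 2 N for 0.2 s (contact force between tray and lip above 2 N and x of tray in the frame of lip above -0.079 m and angle between the x axis of tray and the x axis of lip, either way round below 0.025 rad and y of tray_end in the frame of line between -0.0025 and 0.0025 m), for 0.2 s.
At the end, for the whole second after the job is handed in: the tray's left end lies within 2.5 mm of the scribed line; the tray stands back at the bar where it was pressed home (its origin at most 79 mm in front of the lip's), square to it within 0.025 rad, flat and at rest on the riser, let go (y of tray_end in the frame of line between -0.0025 and 0.0025 m and x of tray in the frame of lip above -0.079 m and angle between the x axis of tray and the x axis of lip, either way round below 0.025 rad and angle between tray's own z axis and vertical below 0.05 rad and z of tray in the frame of riser below 0.064 m and linear speed of tray below 0.01 m/s); the robot touches nothing.
It fails at once if the tray presses the bar and lip with more than 22 N (contact force between tray and lip above 22 N).
It fails at once if the arm itself bears on the bar or lip with more than 22 N (contact force between the arm and lip above 22 N).
It fails at once if the tray's left end runs past the line by more than 5 mm (y of tray_end in the frame of line above 0.005 m).
It fails at once if the tray is lifted or tipped (z of tray in the frame of riser above 0.068 m or angle between tray's own z axis and vertical above 0.15 rad).
It fails at once if another thing is moved by more than 15 mm (distance of any of mill, ramekin, lid, rest, clip, dish from where it was at the start of the episode above 0.015 m).
It also fails if it takes over 72 s, if anything falls off the work surface, if the arm or the gripper's body presses on something with over 40 N, if the wrist force passes 120 N, or if a joint passes its speed limit or range.

## Robot

A 6-joint arm with a two-finger parallel gripper is mounted at the origin on the work surface. World frame = base frame: x ahead of the robot, y to its left, z up, the work surface at z = 0. Lengths are in mm, angles in rad, forces in N, time in s.
With the tool pointing down it reaches from about 300 to 875 mm from the base axis. Payload 4.2 kg.
Tool frame: the origin (TCP) lies between the finger pads; the fingertips stand 17 mm ahead of it and the grasp point (between the pads) lies 2 mm behind it; z points along the fingers, x is the direction in which the jaws open and shut, and the axes are right-handed (so a half turn about z gives the same grasp; the last joint's range is limited). The gripper opens to 85 mm and grips with 20 to 120 N. Pads are 22 mm wide; open, the fingers measure 114 mm over their backs; the gripper's body (76 mm by 85 mm) begins 54 mm behind the grasp point. The pads swing forward as they close: fully open they stand 13 mm farther back than shut.
Start: joints at [-1.197, 0.32, 1.565, -0, 1.257, -0.02], TCP at [220.632, -531.003, 221.338] pointing down, gripper open.
Joint ranges: [-3.11, 3.11], [-0.84, 2.01], [0.21, 2.61], [-1.34, 4.49], [0.05, 2.63], [-2.56, 2.56]. Speed limits (rad/s): [2.57, 2.57, 3.14, 3.14, 3.14, 3.14].

## Interface

Orientations are given as a unit quaternion [w, x, y, z].
In Python, from rig import manip, imaging gives the robot as it stands.
- The arm moves only by the tool jog_arm, never from a script. Its argument "targets" is a list of rows, each a list of 7 numbers: the shift along the tool's x, y, z in m, then the turn, a rotation vector about the tool's x, y, z in degrees, then the finger opening in m, from 0 to 0.0854. A call has 1 to 12 rows; each row shifts and turns the commanded pose from where the row before left it, along the tool's axes as they then stand; what a row does not reach is not made up. A row lasts 1/8 s, in which the tool goes at most 62.5 mm and 10.7 degrees, less where a joint would pass 70% of its speed; a pose out of reach is approached as far as the arm can. A call is refused whole if a number of a shift passes 0.0625 or a number of a turn 10.7, either way. A call with a gripper value outside its range is refused whole. The fingers move at their own pace and stop on an object; "grip_force" is the grip in N (left out, the last holds). Time passes only in rows, so rows that do not move let the fingers close. It gives the time, the measured TCP pose, the force and the opening at its end, in the units of the state.
- manip.state(): the state, without advancing time (a new reading comes with each control period).
- imaging.snapshot(name): name is "scene" or "top" or "wrist"; returns a dict with "image" (384x512x3 uint8, red, green, blue), "range_z" (384x512 float32, mm along the optical axis (not along the pixel's ray), 0 where there is no reading), "fx", "fy", "cx", "cy" (pixels), "world_from_camera" (4x4, takes a point from camera to world coordinates). Camera axes: x right, y up, looking along -z (the intrinsics and any distortion apply to the point x, -y, -z); pixel columns grow to the right and rows downward; lengths in mm; the calibration is good to about 2 mm. The wrist camera is an equidistant fisheye: a pixel r from the principal point sees the ray r / f radians off the axis. A picture is of the moment at which its call begins.
- manip.sign_off(): hands the job in, once; it reports no verdict.
The state is a dict: "t": time; "joints": joint angles; "joint_velocities": joint speeds; "joint_torque": joint torques, N m; "position": TCP position; "tool_rot": TCP orientation; "force": force on the tool from outside, world axes, zero at the start; "wrist_torque": the same for the moment, N m; "gripper_width": finger opening in mm.
Only numpy, scipy, OpenCV 4.12 (cv2) and the standard library are available. Lean on these libraries where they do the work, as an engineer would, in place of code of your own. Each camera call takes 0.05 s, during which the arm holds its last target.

## Working session

There is one attempt and no reset: what is moved stays moved. The work goes in short steps, Python scripts to look and compute and a tool call to move; the robot and the scene stay as the last step left them, time stands still between calls to the robot, and variables do not carry over. Pictures are saved under pics/ and viewed, and the job is handed in when it is done.

Besides the shell and the picture viewer there is one more tool, called after "Request:" by a JSON object that holds its "name" and its "arguments". jog_arm: Moves the arm, as the interface text tells. Its arguments: {"type":"object","properties":{"targets":{"type":"array","items":{"type":"array","items":{"type":"number"}}},"grip_force":{"type":"number"}},"required":["targets"]}

```bash
mkdir -p pics; ls; python3 - <<'E'
from rig import manip, imaging
import cv2,pickle
s=manip.state(); print(s)
for n in ("scene","top","wrist"):
    d=imaging.snapshot(n); pickle.dump(d,open(f"{n}0.pkl","wb"))
    cv2.imwrite(f"pics/{n}0.png",cv2.resize(d["image"][:,:,::-1],(768,576)))
    print(n,d["fx"],d["fy"],d["cx"],d["cy"],d["world_from_camera"].round(3).tolist(), [k for k in d])
E
```

```text
pics
{'t': 0.0, 'joints': array([-1.19696568e+00,  3.20277330e-01,  1.56567964e+00, -3.67916111e-06,
        1.25738789e+00, -1.99689621e-02]), 'joint_velocities': array([-0.00054416,  0.00063361, -0.00085071, -0.0003741 , -0.00108032,
        0.00027103]), 'joint_torque': array([-1.24910941e-03, -4.15532327e+01, -2.34164143e+01, -4.29243073e-05,
        8.22775299e-03,  9.45557531e-06]), 'position': array([ 220.46324798, -530.52177837,  220.49040334]), 'tool_rot': array([-4.99352216e-04,  8.31775194e-01, -5.55111934e-01, -7.19861635e-04]), 'force': array([1.23402766, 1.14194522, 0.11697935]), 'wrist_torque': array([ 0.0248676 , -0.03350355, -0.02790767]), 'gripper_width': 85.26814387498318}
scene 445.2690059208655 445.2690059208655 257.1162692099864 191.8709058522736 [[0.756, -0.427, 0.496, 1072.209], [0.654, 0.497, -0.57, -691.326], [-0.003, 0.755, 0.656, 864.039], [0.0, 0.0, 0.0, 1.0]] ['image', 'range_z', 'fx', 'fy', 'cx', 'cy', 'world_from_camera']
top 406.1940848526019 406.1940848526019 258.32490024769476 186.4125969378139 [[0.013, 0.997, -0.072, 346.568], [-1.0, 0.012, -0.022, -19.511], [-0.021, 0.073, 0.997, 1345.194], [0.0, 0.0, 0.0, 1.0]] ['image', 'range_z', 'fx', 'fy', 'cx', 'cy', 'world_from_camera']
wrist 297.3186396354542 297.3186396354542 257.54126241774566 190.45047623632726 [[0.383, 0.885, 0.266, 289.763], [-0.924, 0.367, 0.109, -504.231], [-0.002, -0.287, 0.958, 373.275], [0.0, 0.0, 0.0, 1.0]] ['image', 'range_z', 'fx', 'fy', 'cx', 'cy', 'world_from_camera']
```

View pics/scene0.png

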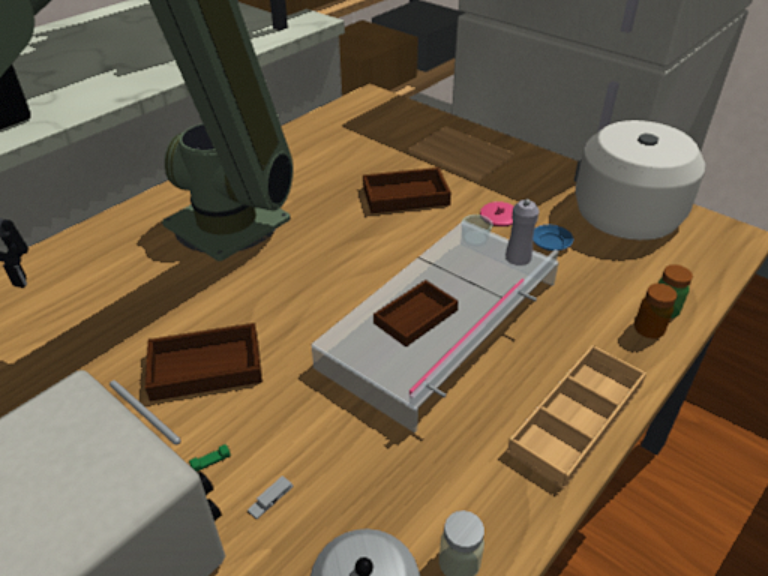

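View pics/top0.png

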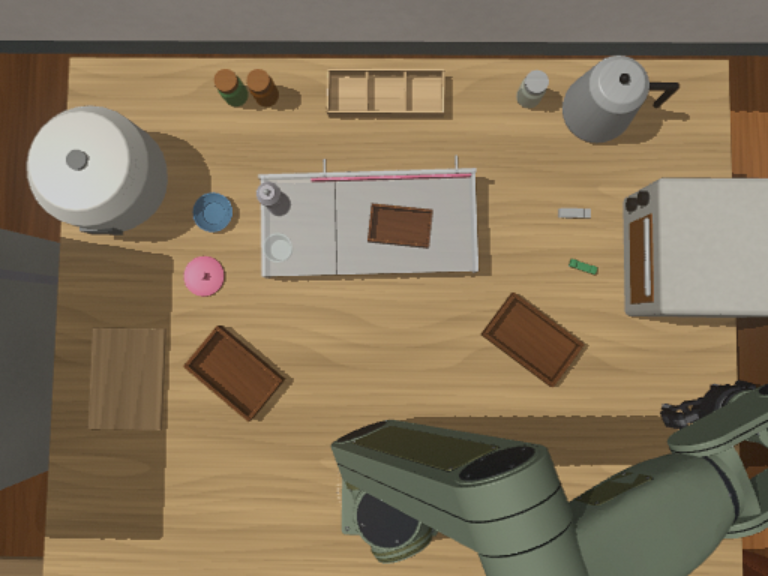

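View pics/wrist0.png

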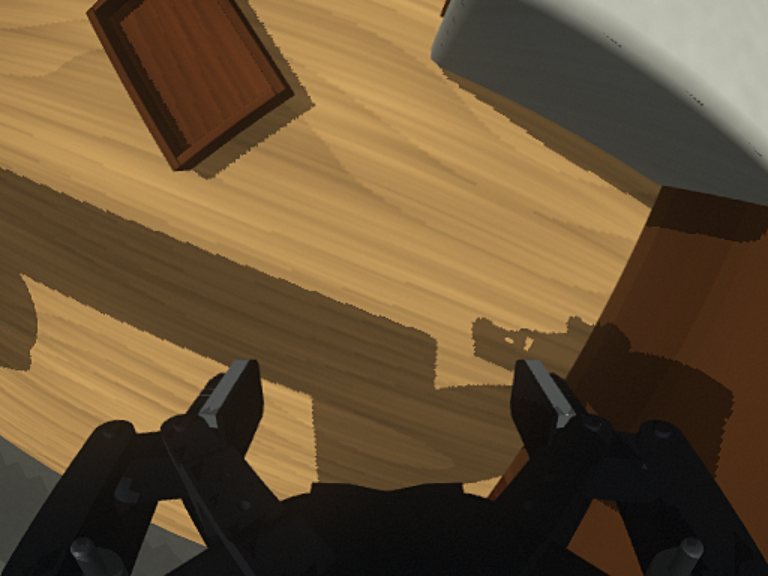

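```bash
python3 - <<'E'
import cv2,pickle
d=pickle.load(open("top0.pkl","rb"))["image"][:,:,::-1]
c=d[100:200,165:330]; cv2.imwrite("pics/crop_top.png",cv2.resize(c,None,fx=4.8,fy=4.8,interpolation=cv2.INTER_CUBIC))
d=pickle.load(open("scene0.pkl","rb"))["image"][:,:,::-1]
c=d[125:290,205:380]; cv2.imwrite("pics/crop_scene.png",cv2.resize(c,None,fx=3.6,fy=3.6,interpolation=cv2.INTER_CUBIC))
E
```

```text
(no output)
```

View pics/crop_top.png

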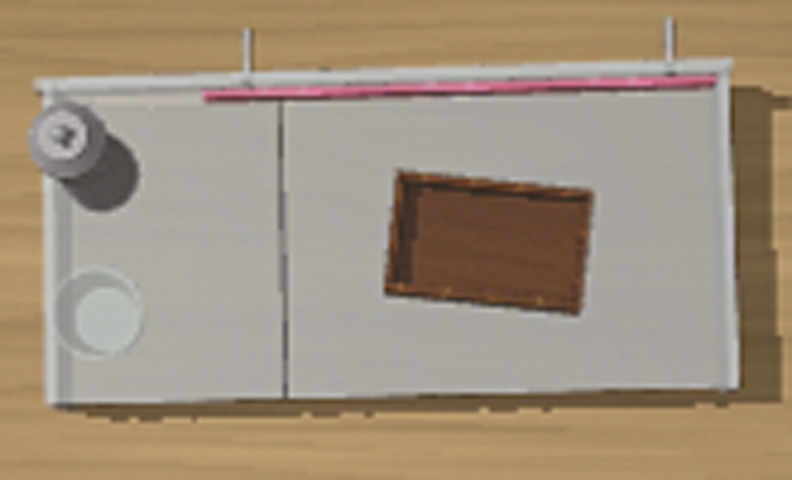

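View pics/crop_scene.png

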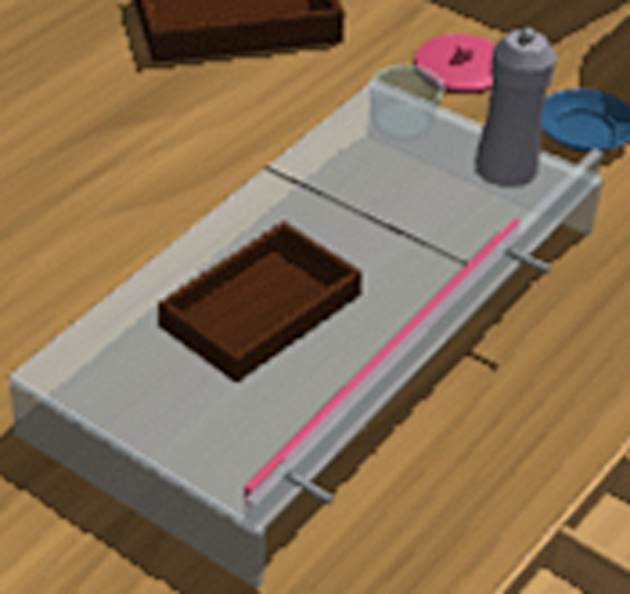

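```bash
cat > h.py <<'E'
import numpy as np,cv2,pickle
def ray(d,px):
    px=np.atleast_2d(np.asarray(px,float)); T=d["world_from_camera"]
    v=np.c_[(px[:,0]-d["cx"])/d["fx"],-(px[:,1]-d["cy"])/d["fy"],-np.ones(len(px))]
    return T[:3,3],v@T[:3,:3].T
def fray(d,px):
    px=np.atleast_2d(np.asarray(px,float)); T=d["world_from_camera"]
    u=np.c_[px[:,0]-d["cx"],px[:,1]-d["cy"]]; r=np.linalg.norm(u,axis=1); th=r/d["fx"]
    v=np.c_[np.sin(th)*u[:,0]/r,-np.sin(th)*u[:,1]/r,-np.cos(th)]
    return T[:3,3],v@T[:3,:3].T
def onz(d,px,z,f=False):
    o,v=(fray if f else ray)(d,px); return o+v*((z-o[2])/v[:,2])[:,None]
def fitline(p):
    p=np.asarray(p)[:,:2]
    vx,vy,x,y=cv2.fitLine(p.astype(np.float32),cv2.DIST_HUBER,0,.01,.01).ravel()
    return np.array([x,y]),np.array([vx,vy])
E
python3 - <<'E'
from h import *
for n in("top","scene"):
    d=pickle.load(open(n+"0.pkl","rb")); im=d["image"]; hsv=cv2.cvtColor(im,cv2.COLOR_RGB2HSV)
    m=np.zeros(im.shape[:2],bool)
    if n=="top": m[100:200,165:330]=1
    else: m[125:290,205:380]=1
    H,S,V=[hsv[...,i].astype(int) for i in range(3)]
    pink=((H>160)&(S>70)&m).astype(np.uint8)
    k,l,st,_=cv2.connectedComponentsWithStats(pink)
    for i in range(1,k):
        if st[i,4]<20: continue
        ys,xs=np.nonzero(l==i); P=onz(d,np.c_[xs,ys],79); c,v=fitline(P)
        t=(P[:,:2]-c)@v; print(n,"pink",st[i],c.round(1),"ang",np.arctan2(-v[0],v[1]).round(4) if v[1]>0 else np.arctan2(v[0],-v[1]).round(4),(c+v*t.min()).round(1),(c+v*t.max()).round(1))
    br=((S>110)&(V<125)&((H<15)|(H>175))&m).astype(np.uint8)
    k,l,st,_=cv2.connectedComponentsWithStats(br)
    i=1+np.argmax(st[1:,4]); print(n,"tray",st[i])
    cs,_=cv2.findContours((l==i).astype(np.uint8),cv2.RETR_EXTERNAL,cv2.CHAIN_APPROX_NONE)
    if n=="top":
        P=onz(d,cs[0][:,0],84)[:,:2].astype(np.float32); r=cv2.minAreaRect(P); print(r); print(cv2.boxPoints(r).round(1))
    g=im.mean(2)
    dark=((g<110)&(S<60)&m&(l!=i)).astype(np.uint8)
    k,l,st,_=cv2.connectedComponentsWithStats(dark)
    for i in range(1,k):
        if st[i,4]<15: continue
        ys,xs=np.nonzero(l==i); P=onz(d,np.c_[xs,ys],60); c,v=fitline(P)
        t=(P[:,:2]-c)@v;print(n,"dark",st[i],c.round(1),v.round(4),(c+v*t.min()).round(1),(c+v*t.max()).round(1))
E
```

```text
top pink [207 116 107   5 222] [656.4   4.7] ang 0.0385 [649.9 174.3] [ 662.8 -161.1]
top tray [245 136  43  29 867]
((553.36279296875, -14.3448486328125), (125.98182678222656, 78.2782974243164), 84.75721740722656)
[[508.6 -73.5]
 [586.6 -80.6]
 [598.1  44.8]
 [520.1  52. ]]
top dark [177 123  17  21 189] [605.2 244.4] [0.9875 0.1574] [576.9 239.9] [643.  250.4]
scene pink [320 135  23  16 281] [501.8 318.1] ang 0.7059 [475.6 348.9] [528.1 287.3]
scene pink [273 186  76  77 256] [657.6 -17. ] ang 0.0383 [650.4 170.9] [ 663.5 -169.8]
scene tray [ 249  187   56   44 1331]
scene dark [337 136  22  41 558] [566.9 302.2] [ 0.4843 -0.8749] [510.  404.9] [610.5 223.3]
scene dark [318 144  11   7  26] [479.3 302.5] [ 0.9792 -0.2028] [461.1 306.2] [500.8 298. ]
scene dark [280 172  54  27  67] [521.6 120.5] [0.9994 0.0357] [456.8 118.2] [636.5 124.6]
scene dark [352 177  19  19  70] [672.3 224.7] [0.038  0.9993] [670.1 166.3] [673.9 266.7]
scene dark [344 194  13  10  22] [669.2 154.8] [0.9978 0.0665] [654.6 153.9] [688.  156.1]
scene dark [314 211  24  24  24] [674.  46.] [ 0.0237 -0.9997] [673.  86.] [675.6 -21.2]
scene dark [208 232  71  56 983] [ 597.8 -197.5] [1.    0.009] [ 471.2 -198.7] [ 705.5 -196.6]
scene dark [291 243  16  17  17] [679.1 -90. ] [ 0.0227 -0.9997] [678.4 -58.6] [ 679.8 -121.1]
scene dark [284 256  13  10  24] [ 681.3 -128.3] [0.9988 0.0498] [ 665.4 -129.1] [ 699.6 -127.4]
```

Request:
{"name": "jog_arm", "arguments": {"targets": [[0, 0, 0, 0, 0, 9.3, 0.062], [0, 0, 0, 0, 0, 9.3, 0.062], [0, 0, 0, 0, 0, 9.2, 0.062]]}}

```text
t: 0.52
position: [220.5, -530.8, 221.0]
tool_rot: [0.0, -0.672, 0.74, 0.0]
force: [0.7, -0.1, -0.2]
gripper_width: 62.2
```

Request:
{"name": "jog_arm", "arguments": {"targets": [[-0.0453, -0.0238, 0, 0, 0, 0, 0.062], [-0.0453, -0.0238, 0, 0, 0, 0, 0.062], [-0.0453, -0.0238, 0, 0, 0, 0, 0.062], [-0.0453, -0.0238, 0, 0, 0, 0, 0.062], [-0.0453, -0.0238, 0, 0, 0, 0, 0.062], [-0.0453, -0.0238, 0, 0, 0, 0, 0.062], [-0.0453, -0.0238, 0, 0, 0, 0, 0.062], [-0.0453, -0.0238, 0, 0, 0, 0, 0.062], [-0.0453, -0.0238, 0, 0, 0, 0, 0.062], [-0.0453, -0.0238, 0, 0, 0, 0, 0.062], [-0.0453, -0.0238, 0, 0, 0, 0, 0.062], [-0.0453, -0.0238, 0, 0, 0, 0, 0.062]]}}

```text
t: 2.02
position: [555.3, -14.2, 221.1]
tool_rot: [-0.0, -0.674, 0.739, -0.0]
force: [1.7, -0.6, 0.7]
gripper_width: 62.0
```

Request:
{"name": "jog_arm", "arguments": {"targets": [[0, 0, 0.01, 0, 0, 0, 0.062], [0, 0, 0, 0, 0, 0, 0.062]]}}

```text
t: 2.28
position: [553.4, -16.0, 209.9]
tool_rot: [-0.001, -0.674, 0.738, 0.001]
force: [0.7, -0.9, 0.3]
gripper_width: 62.3
```

```bash
cat > snap.py <<'E'
import sys
from rig import manip, imaging
import cv2,pickle,numpy as np
from scipy.spatial.transform import Rotation as R
names,tag=sys.argv[1].split(","),sys.argv[2]
s=manip.state(); q=s["tool_rot"]; M=R.from_quat(q[[1,2,3,0]]).as_matrix()
print("t",s["t"],"pos",s["position"].round(2),"F",s["force"].round(2),"w",s["gripper_width"].round(1),"\ntool x",M[:,0].round(4),"z",M[:,2].round(4))
for n in names:
    d=imaging.snapshot(n); pickle.dump(d,open(f"{n}{tag}.pkl","wb"))
    cv2.imwrite(f"pics/{n}{tag}.png",cv2.resize(d["image"][:,:,::-1],(768,576)))
E
python3 snap.py wrist,top 1
```

```text
Traceback (most recent call last):
  File "snap.py", line 7, in <module>
    print("t",s["t"],"pos",s["position"].round(2),"F",s["force"].round(2),"w",s["gripper_width"].round(1),"\ntool x",M[:,0].round(4),"z",M[:,2].round(4))
                                                                              ^^^^^^^^^^^^^^^^^^^^^^^^
AttributeError: 'float' object has no attribute 'round'
```

```bash
sed -i 's/s\["gripper_width"\].round(1)/round(s["gripper_width"],1)/' snap.py; python3 snap.py wrist,top 1
```

```text
t 2.275 pos [553.42 -15.99 209.9 ] F [ 0.72 -0.87  0.33] w 62.3 
tool x [-9.080e-02 -9.959e-01  8.000e-04] z [-3.6e-03 -5.0e-04 -1.0e+00]
```

View pics/wrist1.png

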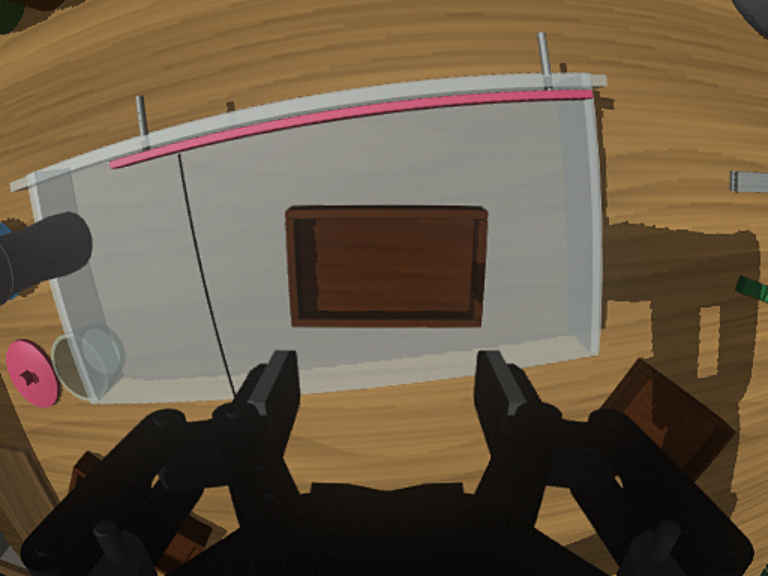

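View pics/top1.png

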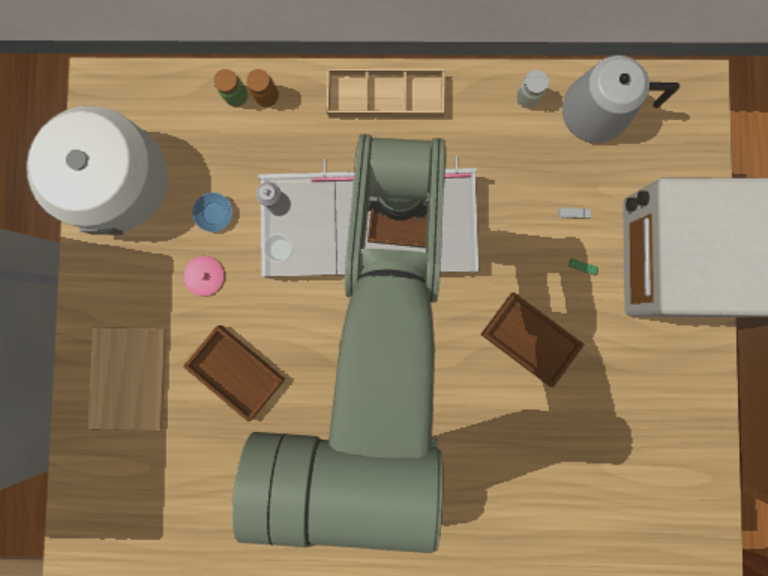

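```bash
cat > meas.py <<'E'
import sys
from h import *
d=pickle.load(open(sys.argv[1],"rb")); im=d["image"]; hsv=cv2.cvtColor(im,cv2.COLOR_RGB2HSV)
H,S,V=[hsv[...,i].astype(int) for i in range(3)]
yy,xx=np.mgrid[:384,:512]
pts=np.c_[xx.ravel(),yy.ravel()]+1e-6
W=onz(d,pts,60,True); wx=W[:,0].reshape(384,512); wy=W[:,1].reshape(384,512)
onr=(wx>440)&(wx<700)&(wy>-190)&(wy<200)
def rep(n,P):
    c,v=fitline(P); 
    if abs(v[1])>abs(v[0]): v=v*np.sign(v[1]); a=np.arctan2(-v[0],v[1])
    else: v=v*np.sign(v[0]); a=np.arctan2(v[1],v[0])
    print(n,c.round(2),"yaw",round(float(a),4),len(P)); return c,v
pink=(H>160)&(S>90)&onr
ys,xs=np.nonzero(pink)
# bar near edge: lowest pink pixel in every column
cols=np.unique(xs); low=np.array([[c,ys[xs==c].max()+.5] for c in cols]); 
bc,bv=rep("bar front top edge z79",onz(d,low,79,True))
bc0,bv0=rep("bar centre z79",onz(d,np.c_[xs,ys],79,True))
# line: dark, unsaturated, subpixel per row
g=im.mean(2); L=[]
for r in range(95,280):
    row=g[r]; c=[k for k in range(100,200) if onr[r,k] and 70<wy[r,k]<170]
    if len(c)<5: continue
    k=c[int(np.argmin(row[c]))]
    if row[k]<0.72*np.median(row[c]) and S[r,k]<70:
        w=np.median(row[c])-row[k-3:k+4]; w=w.clip(0); L.append([(w*np.arange(k-3,k+4)).sum()/w.sum(),r])
lc,lv=rep("line z60",onz(d,np.array(L),60,True))
br=((S>100)&(V<135)&((H<18)|(H>170))&onr).astype(np.uint8)
k,l,st,_=cv2.connectedComponentsWithStats(br); i=1+np.argmax(st[1:,4]); print("tray",st[i])
cs,_=cv2.findContours((l==i).astype(np.uint8),cv2.RETR_EXTERNAL,cv2.CHAIN_APPROX_NONE)
P=onz(d,cs[0][:,0]+1e-6,84,True)[:,:2].astype(np.float32); r=cv2.minAreaRect(P); print(np.round(r[0],1),np.round(r[1],1),round(r[2],2)); print(cv2.boxPoints(r).round(1).tolist())
E
python3 meas.py wrist1.pkl
```

```text
bar front top edge z79 [653.88   1.6 ] yaw 0.0361 323
bar centre z79 [657.43  -3.58] yaw 0.0361 2181
line z60 [566.99 120.75] yaw 0.0372 153
tray [ 190  137  135   81 9928]
[556.4 -17.2] [129.2  81.2] 84.74
[[510.0, -77.80000305175781], [590.9000244140625, -85.30000305175781], [602.7999877929688, 43.400001525878906], [521.9000244140625, 50.79999923706055]]
```

Request:
{"name": "jog_arm", "arguments": {"targets": [[0, -0.001, 0.023, 0, 0, 0, 0.062], [0, 0, 0.023, 0, 0, 0, 0.062], [0, 0, 0.023, 0, 0, 0, 0.062], [0, 0, 0.023, 0, 0, 0, 0.062], [0, 0, 0.023, 0, 0, 0, 0.062], [0, 0, 0, 0, 0, 0, 0.062]]}}

```text
t: 3.12
position: [554.1, -17.0, 95.3]
tool_rot: [-0.001, -0.673, 0.739, 0.001]
force: [1.2, 0.8, 0.7]
gripper_width: 62.1
```

```bash
python3 snap.py wrist,scene 2
```

```text
t 3.125 pos [554.1  -16.96  95.3 ] F [1.21 0.79 0.74] w 62.1 
tool x [-9.300e-02 -9.957e-01  4.000e-04] z [-3.4e-03 -1.0e-04 -1.0e+00]
```

View pics/wrist2.png

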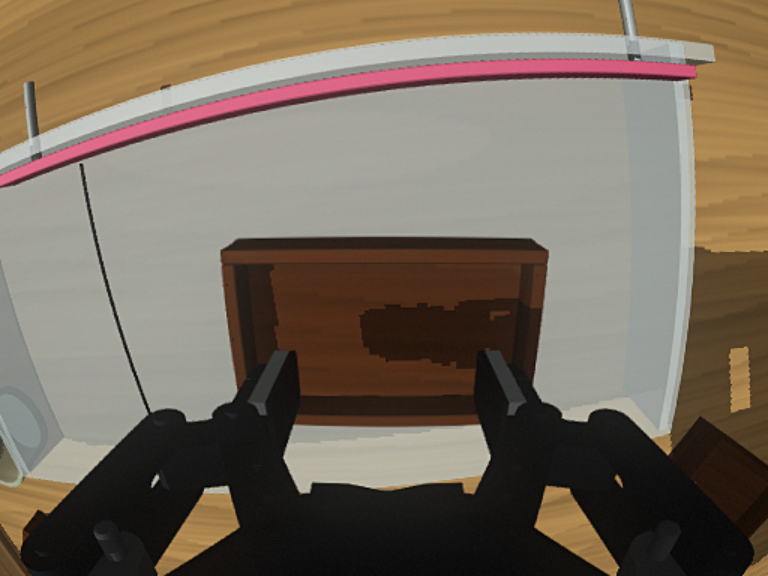

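View pics/scene2.png

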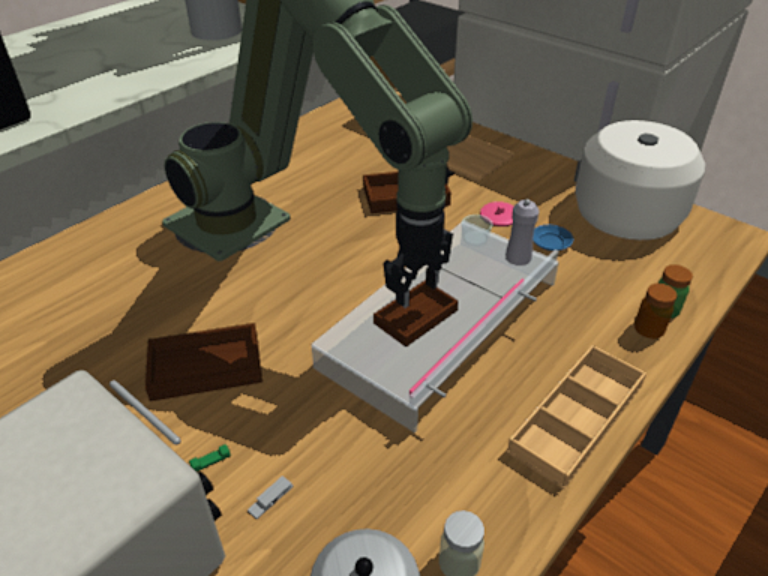

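Request:
{"name": "jog_arm", "arguments": {"targets": [[0, 0, 0.004, 0, 0, 0, 0.062], [0, 0, 0.003, 0, 0, 0, 0.062], [0, 0, 0, 0, 0, 0, 0.062]]}}

```text
t: 3.6
position: [555.6, -15.8, 89.3]
tool_rot: [-0.0, -0.674, 0.739, -0.0]
force: [-0.2, -0.5, -0.4]
gripper_width: 62.1
```

```bash
python3 snap.py wrist,scene 3; python3 - <<'E'
import cv2,pickle
d=pickle.load(open("scene3.pkl","rb"))["image"][:,:,::-1]
c=d[150:240,235:325]; cv2.imwrite("pics/c3.png",cv2.resize(c,None,fx=6,fy=6,interpolation=cv2.INTER_CUBIC))
E
```

```text
t 3.6 pos [555.61 -15.81  89.34] F [-0.21 -0.52 -0.44] w 62.1 
tool x [-9.120e-02 -9.958e-01  1.000e-04] z [ 0.e+00 -1.e-04 -1.e+00]
```

View pics/c3.png

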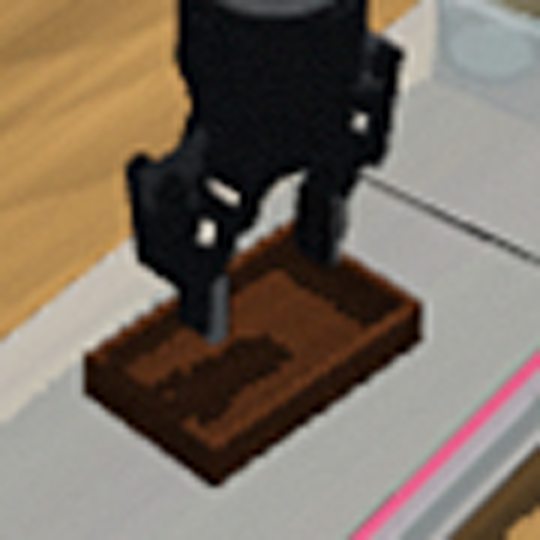

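```bash
python3 - <<'E'
from h import *
d=pickle.load(open("scene3.pkl","rb"))
for px,off in(((270.8,206.7),33),((290.5,194),-33)):
    o,v=ray(d,px); y=-15.8-off*.996
    t=(y-o[1])/v[0,1]; print((o+v[0]*t).round(1))
E
```

```text
[558.3 -48.7 100.7]
[569.8  17.1 106.2]
```

```bash
python3 - <<'E'
from h import *
d=pickle.load(open("scene3.pkl","rb"));im=d["image"]
T=d["world_from_camera"]
for c,r in [(270,200),(270,203),(270,205),(270,206),(270,207),(270,208),(270,210),(268,205),(288,190),(289,192),(290,193),(290,194),(290,196)]:
    z=d["range_z"][r,c]; o,v=ray(d,(c,r)); print(c,r,im[r,c],(o+v[0]*z).round(1))
E
```

```text
270 200 [43 47 48] [561.1 -55.9 130. ]
270 203 [50 52 54] [559.5 -53.7 117.6]
270 205 [55 60 63] [558.7 -52.5 109.5]
270 206 [63 73 76] [561.2 -55.6 109.8]
270 207 [83 59 49] [530.9 -17.8  61.4]
270 208 [96 50 21] [537.5 -25.9  67.4]
270 210 [32 17  6] [542.  -31.3  66.9]
268 205 [22 17 16] [557.9 -59.5 113.9]
288 190 [6 5 7] [562.5  15.2 116.9]
289 192 [5 8 7] [565.1  16.5 110.7]
290 193 [34 36 35] [569.7  14.7 111.1]
290 194 [29 22 19] [550.4  42.2  78.3]
290 196 [37 21 13] [547.6  46.6  66.6]
```

```bash
python3 - <<'E'
from h import *
d=pickle.load(open("wrist3.pkl","rb"));im=d["image"]
print(d["world_from_camera"].round(2))
for c,r in [(190,234),(192,236),(195,240),(185,250),(180,262),(322,236),(330,240),(335,255),(320,234),(150,275),(155,290),(250,200),(250,165),(280,200)]:
    z=d["range_z"][r,c]; o,v=fray(d,(c,r)); f=-(v@d["world_from_camera"][:3,2])[0]; print(c,r,im[r,c],z,(o+v[0]*z/f).round(1))
cv2.imwrite("pics/w3.png",cv2.resize(im[200:384,60:440,::-1],None,fx=2,fy=2,interpolation=cv2.INTER_CUBIC))
E
```

```text
[[-9.0000e-02  9.5000e-01  2.9000e-01  6.3011e+02]
 [-1.0000e+00 -9.0000e-02 -3.0000e-02 -2.4080e+01]
 [-0.0000e+00 -2.9000e-01  9.6000e-01  2.4204e+02]
 [ 0.0000e+00  0.0000e+00  0.0000e+00  1.0000e+00]]
190 234 [53 59 59] 143.58455 [571.5  15.  110.7]
192 236 [15 10 10] 143.24606 [570.6  14.  111.3]
195 240 [19 15 14] 141.71739 [569.3  12.3 113.3]
185 250 [26 24 23] 127.086205 [571.6  13.6 127.9]
180 262 [18 15 15] 118.46648 [570.8  13.8 137.1]
322 236 [16 13 13] 142.686 [565.  -49.8 111.8]
330 240 [55 57 56] 137.8202 [564.9 -52.8 116.8]
335 255 [57 55 56] 123.057945 [565.3 -51.5 132.2]
320 234 [14 10 12] 146.05522 [564.6 -49.5 108.4]
150 275 [37 37 39] 102.9895 [574.2  21.4 152.5]
155 290 [22 21 22] 96.297356 [572.5  17.5 159.9]
250 200 [81 45 28] 184.98566 [571.9 -13.9  66.6]
250 165 [43 34 26] 174.30412 [594.9 -16.3  70.8]
280 200 [78 43 26] 185.0995 [570.2 -32.5  66.5]
```

View pics/w3.png

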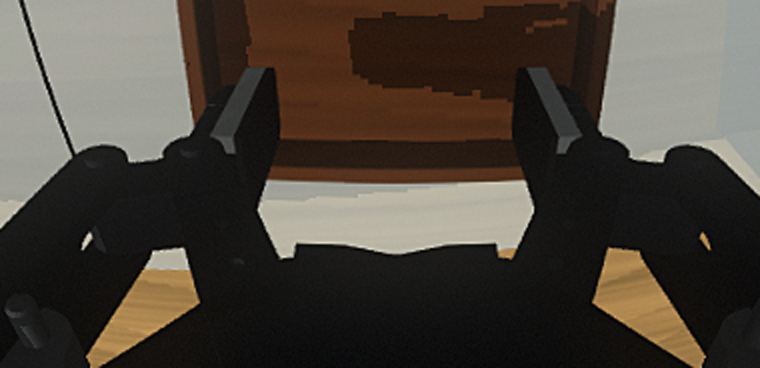

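Request:
{"name": "jog_arm", "arguments": {"targets": [[0, 0, 0.005, 0, 0, 0, 0.062], [0, 0, 0.005, 0, 0, 0, 0.062], [0, 0, 0, 0, 0, 0, 0.062]]}}

```text
t: 4.08
position: [555.2, -15.8, 78.6]
tool_rot: [-0.0, -0.674, 0.739, 0.0]
force: [-0.2, -0.9, 0.3]
gripper_width: 62.1
```

```bash
cat > tip.py <<'E'
import sys
from h import *
d=pickle.load(open(sys.argv[1],"rb"));im=d["image"]
for c,r in [(190,234),(191,235),(193,237),(322,236),(324,236),(320,234),(250,200)]:
    z=d["range_z"][r,c]; o,v=fray(d,(c,r)); f=-(v@d["world_from_camera"][:3,2])[0]; print(c,r,z,(o+v[0]*z/f).round(1))
d=pickle.load(open(sys.argv[1].replace("wrist","scene"),"rb"))["image"][:,:,::-1]
c=d[150:240,235:325]; cv2.imwrite("pics/c_%s.png"%sys.argv[1][:-4],cv2.resize(c,None,fx=6,fy=6,interpolation=cv2.INTER_CUBIC))
E
python3 snap.py wrist,scene 4; python3 tip.py wrist4.pkl
```

```text
t 4.075 pos [555.22 -15.81  78.63] F [-0.23 -0.95  0.25] w 62.1 
tool x [-9.130e-02 -9.958e-01  1.000e-04] z [-0.0013 -0.     -1.    ]
190 234 145.28256 [570.5  15.4  98.5]
191 235 143.92276 [570.5  14.6  99.8]
193 237 141.39319 [570.5  13.  102.4]
322 236 142.12831 [564.9 -49.7 101.6]
324 236 142.08978 [564.8 -50.7 101.6]
320 234 145.12558 [564.6 -49.3  98.6]
250 200 173.72699 [575.1 -14.5  66.5]
```

View pics/c_wrist4.png

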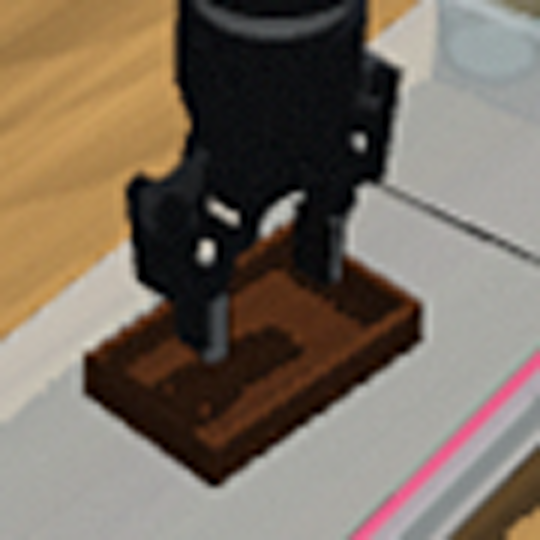

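Request:
{"name": "jog_arm", "arguments": {"targets": [[0, 0, 0.005, 0, 0, 0, 0.062], [0, 0, 0.005, 0, 0, 0, 0.062], [0, 0, 0, 0, 0, 0, 0.062]]}}

```text
t: 4.55
position: [555.3, -15.8, 68.7]
tool_rot: [-0.0, -0.674, 0.739, 0.0]
force: [-0.2, 0.1, -0.0]
gripper_width: 61.8
```

```bash
python3 snap.py wrist,scene 5; python3 tip.py wrist5.pkl
```

```text
t 4.55 pos [555.26 -15.82  68.72] F [-0.17  0.07 -0.03] w 61.8 
tool x [-9.120e-02 -9.958e-01  1.000e-04] z [-0.0012 -0.     -1.    ]
190 234 144.75551 [570.7  15.3  89. ]
191 235 142.74149 [571.   14.3  91. ]
193 237 142.04529 [570.3  13.2  91.9]
322 236 142.27194 [564.9 -49.8  91.5]
324 236 142.03052 [564.8 -50.7  91.8]
320 234 144.70734 [564.8 -49.3  89. ]
250 200 163.57472 [578.3 -15.1  66.2]
```

View pics/c_wrist5.png

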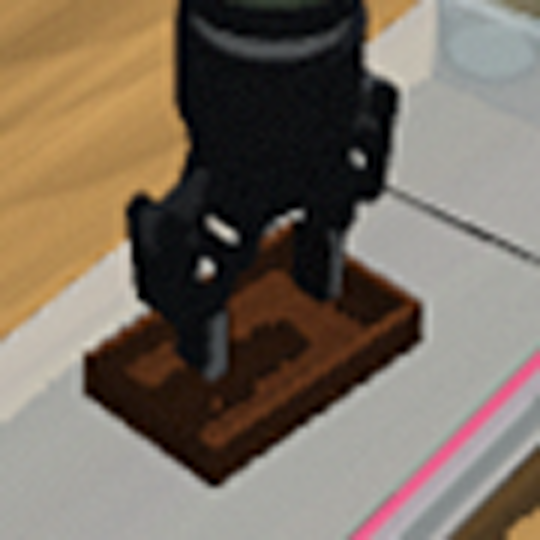

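View pics/wrist5.png

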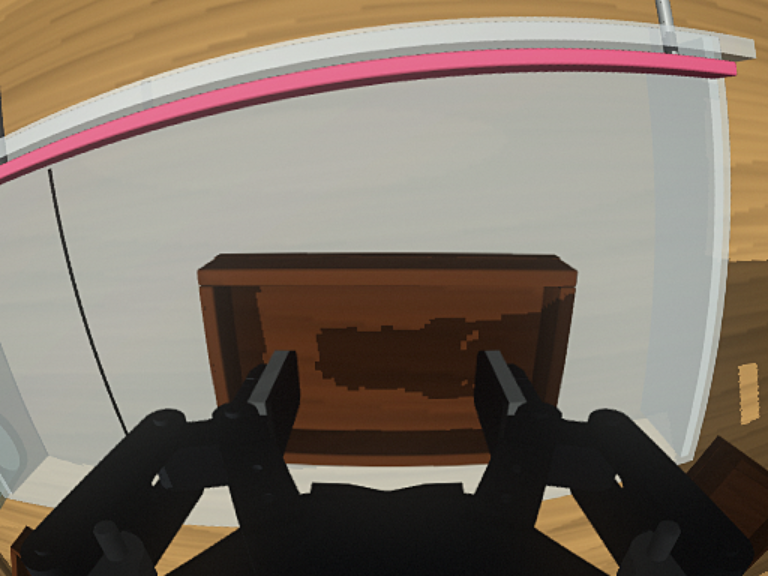

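Request:
{"name": "jog_arm", "arguments": {"targets": [[0, 0, 0.005, 0, 0, 0, 0.062], [0, 0, 0.004, 0, 0, 0, 0.062], [0, 0, 0.003, 0, 0, 0, 0.062], [0, 0, 0.002, 0, 0, 0, 0.062], [0, 0, 0, 0, 0, 0, 0.062]]}}

```text
t: 5.28
position: [555.6, -15.8, 55.1]
tool_rot: [-0.0, -0.674, 0.739, 0.0]
force: [0.0, 0.2, 0.6]
gripper_width: 62.1
```

```bash
python3 snap.py wrist,scene 6; python3 tip.py wrist6.pkl
```

```text
t 5.275 pos [555.58 -15.83  55.14] F [0.04 0.19 0.55] w 62.1 
tool x [-9.130e-02 -9.958e-01  1.000e-04] z [-3.e-04 -1.e-04 -1.e+00]
190 234 144.61842 [571.1  15.2  75.6]
191 235 144.258 [570.7  14.7  76. ]
193 237 141.85472 [570.7  13.1  78.5]
322 236 143.48639 [564.6 -50.   76.9]
324 236 141.83784 [565.3 -50.7  78.4]
320 234 145.92319 [564.6 -49.5  74.3]
250 200 149.19888 [583.2 -15.9  66.3]
```

View pics/c_wrist6.png

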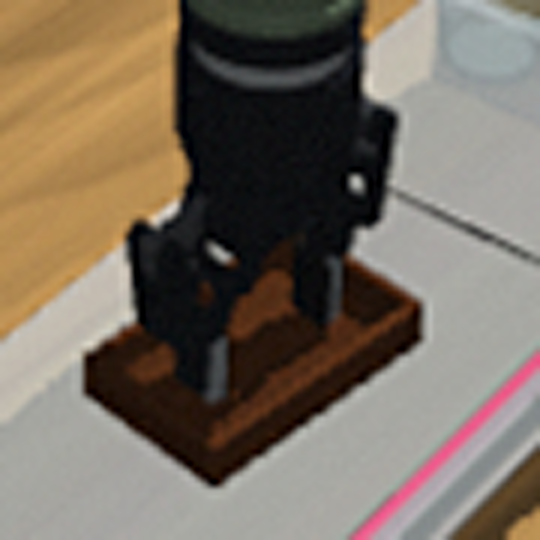

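Request:
{"name": "jog_arm", "arguments": {"targets": [[0, 0, 0, 0, 0, -3.7, 0.062], [0, 0, 0, 0, 0, -3.6, 0.062], [0, 0, 0, 0, 0, 0, 0.062], [0, -0.005, 0, 0, 0, 0, 0.062], [0, -0.005, 0, 0, 0, 0, 0.062], [0, 0, 0, 0, 0, 0, 0.062]]}}

```text
t: 6.12
position: [566.3, -15.5, 55.3]
tool_rot: [-0.0, 0.72, -0.694, 0.0]
force: [-0.2, -0.4, -0.0]
gripper_width: 61.6
```

Request:
{"name": "jog_arm", "arguments": {"targets": [[0, -0.005, 0, 0, 0, 0, 0.062], [0, -0.005, 0, 0, 0, 0, 0.062], [0, -0.005, 0, 0, 0, 0, 0.062], [0, -0.005, 0, 0, 0, 0, 0.062], [0, -0.005, 0, 0, 0, 0, 0.062], [0, -0.005, 0, 0, 0, 0, 0.062]]}}

```text
t: 6.88
position: [595.8, -14.5, 55.2]
tool_rot: [0.0, 0.72, -0.694, -0.0]
force: [-4.8, -0.0, 2.5]
gripper_width: 61.7
```

```bash
python3 snap.py wrist 7
```

```text
t 6.875 pos [595.76 -14.49  55.21] F [-4.79 -0.04  2.55] w 61.7 
tool x [ 3.620e-02 -9.993e-01  2.000e-04] z [-4.e-04 -2.e-04 -1.e+00]
```

View pics/wrist7.png

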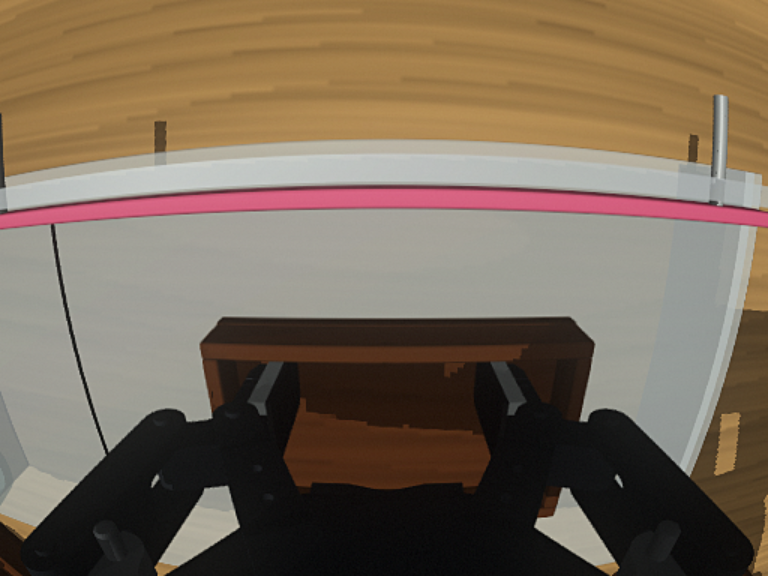

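```bash
python3 - <<'E'
from h import *
d=pickle.load(open("wrist7.pkl","rb"))
def p(px,z): return onz(d,np.array(px,float)/1.5,z,True)[0].round(1)
print("rim back top outer edge", p((390,345),84),p((390,342),84),"inner",p((390,361),84),"foot back",p((390,318),60))
print("bar front top",p((390,208),79),"bar front bottom?",p((390,210),79))
print("left end rim",p((201,345),84),"right",p((594,345),84))
E
```

```text
rim back top outer edge [614.6 -16.5  84. ] [615.6 -16.4  84. ] inner [609.2 -16.7  84. ] foot back [614.3 -16.7  60. ]
bar front top [655.4 -15.   79. ] bar front bottom? [654.8 -15.   79. ]
left end rim [611.2  44.6  84. ] right [615.4 -83.8  84. ]
```

Request:
{"name": "jog_arm", "arguments": {"targets": [[0, -0.005, 0, 0, 0, 0, 0.062], [0, -0.005, 0, 0, 0, 0, 0.062], [0, -0.005, 0, 0, 0, 0, 0.062], [0, -0.005, 0, 0, 0, 0, 0.062], [0, -0.005, 0, 0, 0, 0, 0.062], [0, -0.004, 0, 0, 0, 0, 0.062], [0, -0.003, 0, 0, 0, 0, 0.062], [0, 0, 0, 0, 0, 0, 0.062]]}}

```text
t: 7.92
position: [628.4, -13.2, 55.3]
tool_rot: [-0.001, 0.72, -0.694, 0.001]
force: [-0.8, -0.5, -2.0]
gripper_width: 62.0
```

Request:
{"name": "jog_arm", "arguments": {"targets": [[0, -0.001, 0, 0, 0, 0, 0.062], [0, -0.001, 0, 0, 0, 0, 0.062], [0, -0.001, 0, 0, 0, 0, 0.062]]}}

```text
t: 8.3
position: [630.5, -13.2, 55.3]
tool_rot: [0.0, 0.72, -0.694, -0.0]
force: [-2.2, -0.7, 0.6]
gripper_width: 62.5
```

Request:
{"name": "jog_arm", "arguments": {"targets": [[0, -0.001, 0, 0, 0, 0, 0.062], [0, -0.001, 0, 0, 0, 0, 0.062]]}}

```text
t: 8.55
position: [632.7, -13.1, 55.3]
tool_rot: [0.0, 0.72, -0.694, 0.0]
force: [-3.8, 0.5, -1.1]
gripper_width: 61.7
```

Request:
{"name": "jog_arm", "arguments": {"targets": [[0, -0.001, 0, 0, 0, 0, 0.062]]}}

```text
t: 8.68
position: [633.7, -13.0, 55.3]
tool_rot: [0.0, 0.72, -0.694, 0.0]
force: [-2.0, 0.2, 0.1]
gripper_width: 61.8
```

Request:
{"name": "jog_arm", "arguments": {"targets": [[0, -0.0005, 0, 0, 0, 0, 0.062], [0, -0.0005, 0, 0, 0, 0, 0.062]]}}

```text
t: 8.93
position: [634.6, -13.0, 55.3]
tool_rot: [0.0, 0.72, -0.694, 0.0]
force: [-3.7, 0.1, 0.4]
gripper_width: 62.2
```

Request:
{"name": "jog_arm", "arguments": {"targets": [[0, -0.0005, 0, 0, 0, 0, 0.062]]}}

```text
t: 9.05
position: [635.1, -13.0, 55.3]
tool_rot: [0.0, 0.72, -0.694, 0.0]
force: [-2.8, 0.1, -1.1]
gripper_width: 62.0
```

```bash
python3 snap.py wrist 8
```

```text
t 9.05 pos [635.14 -12.98  55.3 ] F [-2.81  0.06 -1.06] w 62.0 
tool x [ 3.600e-02 -9.994e-01  1.000e-04] z [ 1.e-04 -1.e-04 -1.e+00]
```

View pics/wrist8.png

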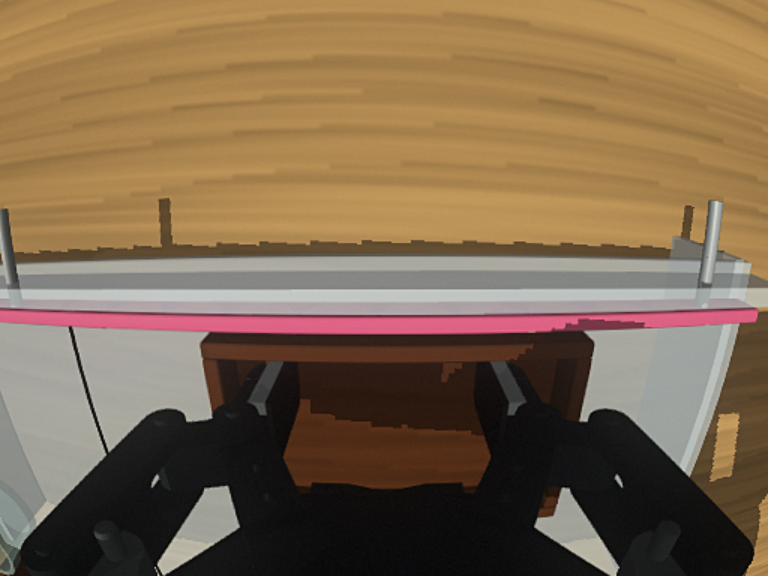

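Nearly touching: the rim is at row 334–345 and the bar front at row 333, with the line at left (72–108, 330–450). I'll feel for it in half-millimetre steps.

Request:
{"name": "jog_arm", "arguments": {"targets": [[0, -0.0005, 0, 0, 0, 0, 0.062], [0, 0, 0, 0, 0, 0, 0.062]]}}

```text
t: 9.35
position: [635.8, -12.9, 55.3]
tool_rot: [-0.0, 0.72, -0.694, 0.0]
force: [-1.8, -0.2, 0.0]
gripper_width: 61.8
```

Request:
{"name": "jog_arm", "arguments": {"targets": [[0, -0.0005, 0, 0, 0, 0, 0.062], [0, 0, 0, 0, 0, 0, 0.062]]}}

```text
t: 9.6
position: [636.2, -12.9, 55.3]
tool_rot: [-0.0, 0.72, -0.694, 0.0]
force: [-1.8, 0.0, -0.9]
gripper_width: 62.0
```

Request:
{"name": "jog_arm", "arguments": {"targets": [[0, -0.0005, 0, 0, 0, 0, 0.062]]}}

```text
t: 9.72
position: [636.5, -12.9, 55.3]
tool_rot: [0.0, 0.72, -0.694, -0.0]
force: [-2.7, -0.8, -0.6]
gripper_width: 61.7
```

Request:
{"name": "jog_arm", "arguments": {"targets": [[0, -0.0005, 0, 0, 0, 0, 0.062]]}}

```text
t: 9.85
position: [636.6, -12.9, 55.3]
tool_rot: [0.0, 0.72, -0.694, -0.0]
force: [-4.7, 0.5, 0.9]
gripper_width: 62.4
```

Request:
{"name": "jog_arm", "arguments": {"targets": [[0, -0.0005, 0, 0, 0, 0, 0.062]]}}

```text
t: 9.98
position: [636.6, -12.9, 55.3]
tool_rot: [0.001, 0.72, -0.694, -0.001]
force: [-5.6, -0.5, 2.9]
gripper_width: 61.9
```

Request:
{"name": "jog_arm", "arguments": {"targets": [[0, 0, 0, 0, 0, 0, 0.062]]}}

```text
t: 10.1
position: [636.6, -12.9, 55.3]
tool_rot: [0.001, 0.72, -0.694, -0.001]
force: [-5.9, -0.4, 1.3]
gripper_width: 61.7
```

Request:
{"name": "jog_arm", "arguments": {"targets": [[0, -0.0005, 0, 0, 0, 0, 0.062]]}}

```text
t: 10.22
position: [636.6, -12.9, 55.2]
tool_rot: [0.001, 0.72, -0.694, -0.001]
force: [-7.4, -0.2, 3.2]
gripper_width: 62.0
```

Request:
{"name": "jog_arm", "arguments": {"targets": [[0, 0, 0, 0, 0, 0, 0.062]]}}

```text
t: 10.35
position: [636.6, -12.9, 55.3]
tool_rot: [0.001, 0.72, -0.694, -0.001]
force: [-7.2, -0.3, 2.9]
gripper_width: 61.9
```

Request:
{"name": "jog_arm", "arguments": {"targets": [[0, -0.0005, 0, 0, 0, 0, 0.062], [0, -0.0005, 0, 0, 0, 0, 0.062], [0, 0, 0, 0, 0, 0, 0.062]]}}

```text
t: 10.72
position: [636.6, -12.9, 55.3]
tool_rot: [0.002, 0.72, -0.694, -0.002]
force: [-9.1, 0.0, 4.1]
gripper_width: 62.0
```

Request:
{"name": "jog_arm", "arguments": {"targets": [[0, -0.0005, 0, 0, 0, 0, 0.062], [0, 0, 0, 0, 0, 0, 0.062]]}}

```text
t: 10.98
position: [636.6, -13.0, 55.3]
tool_rot: [0.002, 0.72, -0.694, -0.002]
force: [-10.0, 0.4, 5.5]
gripper_width: 62.5
```

```bash
python3 snap.py wrist 9; python3 -c "
from rig import manip
s=manip.state(); print(s['joint_torque'].round(2),s['wrist_torque'].round(2))"
```

```text
t 10.975 pos [636.61 -12.95  55.31] F [-10.02   0.43   5.47] w 62.5 
tool x [ 3.660e-02 -9.993e-01  1.000e-04] z [-6.5e-03 -4.0e-04 -1.0e+00]
[  0.37 -47.3  -23.7    0.29  -3.02   0.12] [-0.09  1.57  0.11]
```

View pics/wrist9.png

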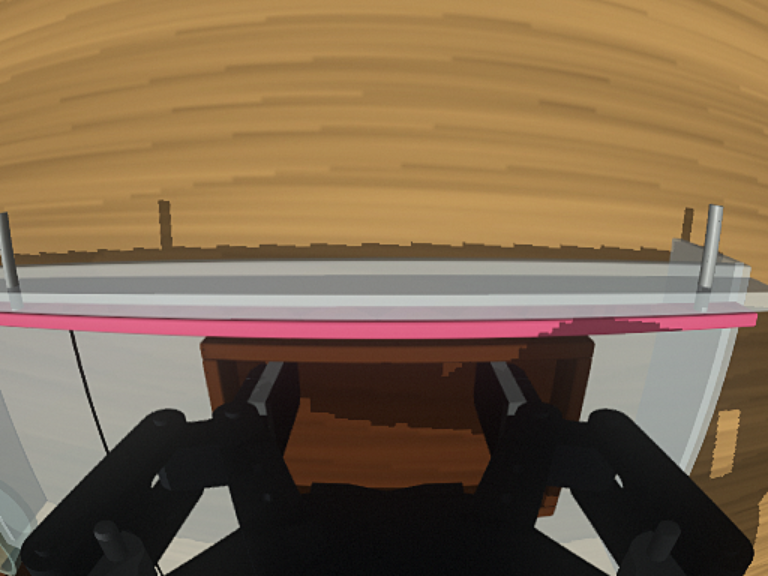

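Request:
{"name": "jog_arm", "arguments": {"targets": [[0, -0.0005, 0, 0, 0, 0, 0.062], [0, -0.0005, 0, 0, 0, 0, 0.062], [0, 0, 0, 0, 0, 0, 0.062]]}}

```text
t: 11.4
position: [636.6, -13.0, 55.3]
tool_rot: [0.003, 0.72, -0.694, -0.003]
force: [-11.8, -1.3, 6.6]
gripper_width: 61.8
```

Request:
{"name": "jog_arm", "arguments": {"targets": [[0, -0.0005, 0, 0, 0, 0, 0.062], [0, 0, 0, 0, 0, 0, 0.062], [0, 0, 0, 0, 0, 0, 0.062], [0, 0, 0, 0, 0, 0, 0.062], [0, 0, 0, 0, 0, 0, 0.062], [0, 0, 0, 0, 0, 0, 0.062], [0, 0, 0, 0, 0, 0, 0.062]]}}

```text
t: 12.28
position: [636.6, -12.9, 55.3]
tool_rot: [0.004, 0.72, -0.694, -0.003]
force: [-14.9, -0.4, 8.2]
gripper_width: 61.8
```

Request:
{"name": "jog_arm", "arguments": {"targets": [[0, 0, -0.001, 0, 0, 0, 0.062], [0, 0, 0, 0, 0, 0, 0.062]]}}

```text
t: 12.52
position: [636.5, -12.9, 55.4]
tool_rot: [0.004, 0.72, -0.694, -0.004]
force: [-11.2, -0.7, 2.7]
gripper_width: 62.1
```

Request:
{"name": "jog_arm", "arguments": {"targets": [[0, 0, -0.001, 0, 0, 0, 0.062], [0, 0, 0, 0, 0, 0, 0.062]]}}

```text
t: 12.78
position: [636.5, -12.9, 55.5]
tool_rot: [0.004, 0.72, -0.694, -0.004]
force: [-10.7, -0.9, -1.0]
gripper_width: 62.3
```

Request:
{"name": "jog_arm", "arguments": {"targets": [[0, -0.0005, 0, 0, 0, 0, 0.062], [0, -0.0005, -0.0005, 0, 0, 0, 0.062], [0, 0, 0, 0, 0, 0, 0.062], [0, 0, 0, 0, 0, 0, 0.062], [0, 0, 0, 0, 0, 0, 0.062], [0, 0, 0, 0, 0, 0, 0.062], [0, 0, 0, 0, 0, 0, 0.062], [0, 0, 0, 0, 0, 0, 0.062]]}}

```text
t: 13.78
position: [636.5, -12.9, 55.5]
tool_rot: [0.005, 0.72, -0.694, -0.005]
force: [-11.5, -2.0, -2.4]
gripper_width: 62.2
```

```bash
python3 snap.py wrist 10; python3 - <<'E'
from h import *
d=pickle.load(open("wrist10.pkl","rb"));im=d["image"]
cv2.imwrite("pics/w10.png",cv2.resize(im[190:310,0:400,::-1],None,fx=2,fy=2,interpolation=cv2.INTER_CUBIC))
E
```

```text
t 13.775 pos [636.47 -12.93  55.46] F [-11.5   -2.03  -2.43] w 62.2 
tool x [ 0.0367 -0.9993 -0.    ] z [-1.330e-02 -5.000e-04 -9.999e-01]
```

View pics/w10.png

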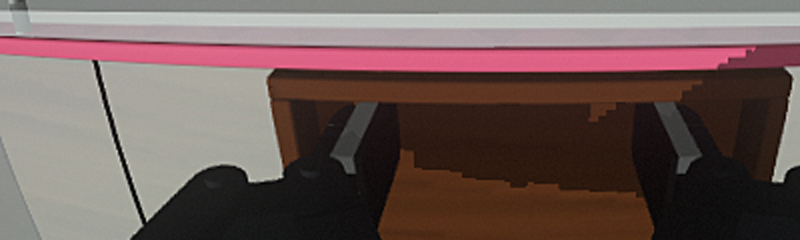

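```bash
cat > gap.py <<'E'
import sys
from h import *
# args: pkl, then crop-free pixel pairs: x,y,z
d=pickle.load(open(sys.argv[1],"rb")); a=0.0366; n=np.array([-np.sin(a),np.cos(a)]); e=np.array([np.cos(a),np.sin(a)])
for s in sys.argv[2:]:
    x,y,z=map(float,s.split(",")); p=onz(d,(x,y),z,True)[0]; print(s,p.round(1),"riser-y",(p[:2]@n).round(2),"riser-x",(p[:2]@e).round(2))
E
python3 gap.py wrist10.pkl 134.5,226,84 138,240,84 142,272,84 48,220.5,60 58,253,60 71,297,60
```

```text
134.5,226,84 [654.4  45.6  84. ] riser-y 21.65 riser-x 655.64
138,240,84 [646.9  44.7  84. ] riser-y 21.02 riser-x 648.09
142,272,84 [628.   45.2  84. ] riser-y 22.22 riser-x 629.26
48,220.5,60 [641.4 123.   60. ] riser-y 99.4 riser-x 645.5
58,253,60 [617.5 120.7  60. ] riser-y 98.01 riser-x 621.51
71,297,60 [580.1 120.6  60. ] riser-y 99.31 riser-x 584.08
```

Request:
{"name": "jog_arm", "arguments": {"targets": [[0, 0.001, 0, 0, 0, 0, 0.062], [0, 0.0005, 0, 0, 0, 0, 0.062], [0, 0, 0, 0, 0, 0, 0.062]]}}

```text
t: 14.2
position: [636.5, -12.9, 55.5]
tool_rot: [0.004, 0.72, -0.694, -0.003]
force: [-8.2, -0.5, -5.3]
gripper_width: 62.0
```

Request:
{"name": "jog_arm", "arguments": {"targets": [[-0.003, 0, 0, 0, 0, 0, 0.062], [-0.003, 0, 0, 0, 0, 0, 0.062], [0, 0, 0, 0, 0, 0, 0.062]]}}

```text
t: 14.58
position: [636.4, -8.6, 56.0]
tool_rot: [0.004, 0.72, -0.694, -0.002]
force: [-8.7, -5.1, -2.1]
gripper_width: 62.2
```

Request:
{"name": "jog_arm", "arguments": {"targets": [[-0.003, 0, 0, 0, 0, 0, 0.062], [-0.003, 0, 0, 0, 0, 0, 0.062], [0, 0, 0, 0, 0, 0, 0.062]]}}

```text
t: 14.95
position: [636.2, -2.9, 56.2]
tool_rot: [0.005, 0.72, -0.694, -0.002]
force: [-9.6, -6.4, -1.5]
gripper_width: 62.0
```

```bash
python3 snap.py wrist 11; python3 - <<'E'
from h import *
d=pickle.load(open("wrist11.pkl","rb"));im=d["image"]
cv2.imwrite("pics/w11.png",cv2.resize(im[190:310,0:400,::-1],None,fx=2,fy=2,interpolation=cv2.INTER_CUBIC))
E
```

```text
t 14.95 pos [636.17  -2.86  56.18] F [-9.65 -6.41 -1.52] w 62.0 
tool x [ 0.0372 -0.9993  0.0033] z [-0.0094 -0.0037 -0.9999]
```

View pics/w11.png

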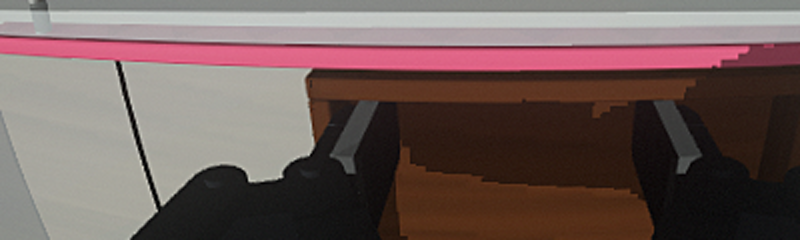

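Request:
{"name": "jog_arm", "arguments": {"targets": [[-0.003, 0, 0, 0, 0, 0, 0.062], [-0.002, 0, 0, 0, 0, 0, 0.062], [0, 0, 0, 0, 0, 0, 0.062]]}}

```text
t: 15.38
position: [636.0, 1.6, 56.2]
tool_rot: [0.005, 0.72, -0.694, -0.002]
force: [-9.4, -7.7, -0.6]
gripper_width: 62.2
```

Request:
{"name": "jog_arm", "arguments": {"targets": [[-0.003, 0, 0, 0, 0, 0, 0.062], [-0.002, 0, 0, 0, 0, 0, 0.062], [0, 0, 0, 0, 0, 0, 0.062]]}}

```text
t: 15.75
position: [635.8, 6.6, 56.2]
tool_rot: [0.005, 0.72, -0.694, -0.002]
force: [-8.2, -8.2, -1.1]
gripper_width: 62.0
```

Request:
{"name": "jog_arm", "arguments": {"targets": [[-0.003, 0, 0, 0, 0, 0, 0.062], [-0.002, 0, 0, 0, 0, 0, 0.062], [0, 0, 0, 0, 0, 0, 0.062]]}}

```text
t: 16.12
position: [635.6, 11.5, 56.2]
tool_rot: [0.005, 0.72, -0.694, -0.002]
force: [-9.0, -7.4, -1.4]
gripper_width: 61.6
```

```bash
python3 snap.py wrist 12; python3 - <<'E'
from h import *
d=pickle.load(open("wrist12.pkl","rb"));im=d["image"]
cv2.imwrite("pics/w12.png",cv2.resize(im[190:310,0:400,::-1],None,fx=2,fy=2,interpolation=cv2.INTER_CUBIC))
E
```

```text
t 16.125 pos [635.62  11.52  56.2 ] F [-8.99 -7.38 -1.4 ] w 61.6 
tool x [ 0.0371 -0.9993  0.0041] z [-0.0094 -0.0045 -0.9999]
```

View pics/w12.png

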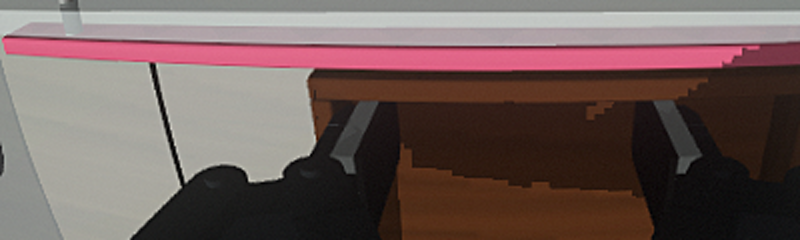

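```bash
python3 gap.py wrist12.pkl 154,226,84 158,260,84 76.3,221,60 91,280,60
```

```text
154,226,84 [653.9  60.1  84. ] riser-y 36.14 riser-x 655.63
158,260,84 [635.1  60.   84. ] riser-y 36.75 riser-x 636.84
76.3,221,60 [642. 123.  60.] riser-y 99.4 riser-x 646.1
91,280,60 [598.4 121.6  60. ] riser-y 99.64 riser-x 602.43
```

Request:
{"name": "jog_arm", "arguments": {"targets": [[-0.003, 0, 0, 0, 0, 0, 0.062], [-0.003, 0, 0, 0, 0, 0, 0.062], [-0.003, 0, 0, 0, 0, 0, 0.062], [-0.003, 0, 0, 0, 0, 0, 0.062], [0, 0, 0, 0, 0, 0, 0.062]]}}

```text
t: 16.8
position: [635.2, 23.6, 56.2]
tool_rot: [0.005, 0.72, -0.694, -0.002]
force: [-9.0, -7.4, -0.8]
gripper_width: 61.5
```

Request:
{"name": "jog_arm", "arguments": {"targets": [[-0.003, 0, 0, 0, 0, 0, 0.062], [-0.003, 0, 0, 0, 0, 0, 0.062], [-0.003, 0, 0, 0, 0, 0, 0.062], [-0.003, 0, 0, 0, 0, 0, 0.062], [-0.003, 0, 0, 0, 0, 0, 0.062], [-0.003, 0, 0, 0, 0, 0, 0.062], [-0.003, 0, 0, 0, 0, 0, 0.062], [-0.003, 0, 0, 0, 0, 0, 0.062], [-0.003, 0, 0, 0, 0, 0, 0.062], [-0.003, 0, 0, 0, 0, 0, 0.062], [0, 0, 0, 0, 0, 0, 0.062]]}}

```text
t: 18.18
position: [634.0, 53.5, 56.2]
tool_rot: [0.005, 0.72, -0.694, -0.002]
force: [-9.2, -8.3, -0.9]
gripper_width: 62.0
```

```bash
python3 snap.py wrist,scene,top 13; python3 - <<'E'
from h import *
d=pickle.load(open("wrist13.pkl","rb"));im=d["image"]
cv2.imwrite("pics/w13.png",cv2.resize(im[190:310,50:250,::-1],None,fx=4,fy=4,interpolation=cv2.INTER_CUBIC))
d=pickle.load(open("scene13.pkl","rb"));im=d["image"]
cv2.imwrite("pics/s13.png",cv2.resize(im[130:290,200:380,::-1],None,fx=3.5,fy=3.5,interpolation=cv2.INTER_CUBIC))
E
```

```text
t 18.175 pos [634.01  53.49  56.16] F [-9.22 -8.31 -0.85] w 62.0 
tool x [ 0.037  -0.9993  0.0043] z [-0.0098 -0.0047 -0.9999]
```

View pics/w13.png

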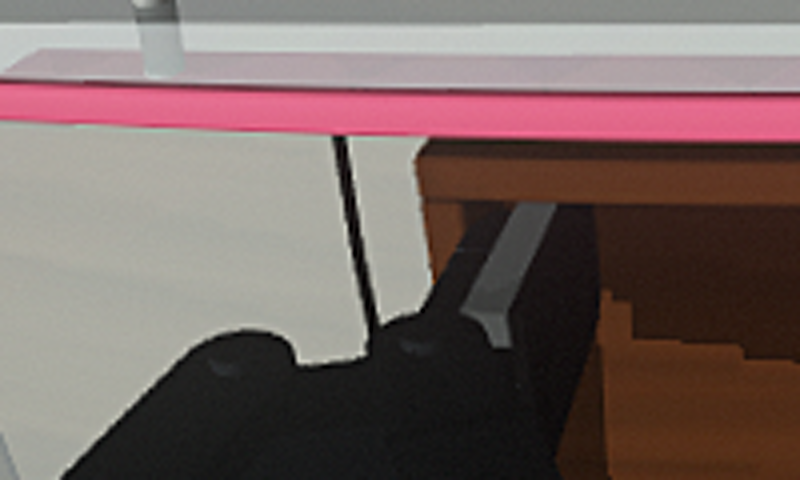

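View pics/s13.png

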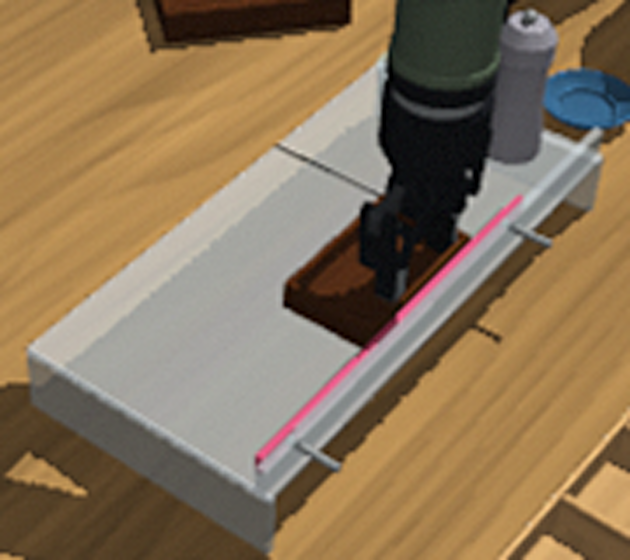

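```bash
python3 gap.py wrist13.pkl 154,231,84 158,256,84 134.6,226,60 139,248,60 143.3,268,60
```

```text
154,231,84 [649.6 102.4  84. ] riser-y 78.52 riser-x 652.95
158,256,84 [635.9 101.8  84. ] riser-y 78.42 riser-x 639.15
134.6,226,60 [640.3 123.4  60. ] riser-y 99.91 riser-x 644.35
139,248,60 [625.9 122.5  60. ] riser-y 99.47 riser-x 629.95
143.3,268,60 [611.8 121.6  60. ] riser-y 99.13 riser-x 615.88
```

Request:
{"name": "jog_arm", "arguments": {"targets": [[-0.002, 0, 0, 0, 0, 0, 0.062], [-0.002, 0, 0, 0, 0, 0, 0.062], [-0.002, 0, 0, 0, 0, 0, 0.062], [-0.002, 0, 0, 0, 0, 0, 0.062], [-0.002, 0, 0, 0, 0, 0, 0.062], [-0.002, 0, 0, 0, 0, 0, 0.062], [-0.002, 0, 0, 0, 0, 0, 0.062], [0, 0, 0, 0, 0, 0, 0.062], [0, 0, 0, 0, 0, 0, 0.062]]}}

```text
t: 19.45
position: [633.5, 67.3, 56.2]
tool_rot: [0.005, 0.72, -0.694, -0.002]
force: [-10.2, -8.1, -0.5]
gripper_width: 61.9
```

```bash
python3 snap.py wrist 14; python3 - <<'E'
from h import *
d=pickle.load(open("wrist14.pkl","rb"));im=d["image"]
cv2.imwrite("pics/w14.png",cv2.resize(im[190:310,50:250,::-1],None,fx=4,fy=4,interpolation=cv2.INTER_CUBIC))
E
```

```text
t 19.45 pos [633.52  67.3   56.19] F [-10.24  -8.15  -0.47] w 61.9 
tool x [ 0.037  -0.9993  0.0046] z [-0.0098 -0.005  -0.9999]
```

View pics/w14.png

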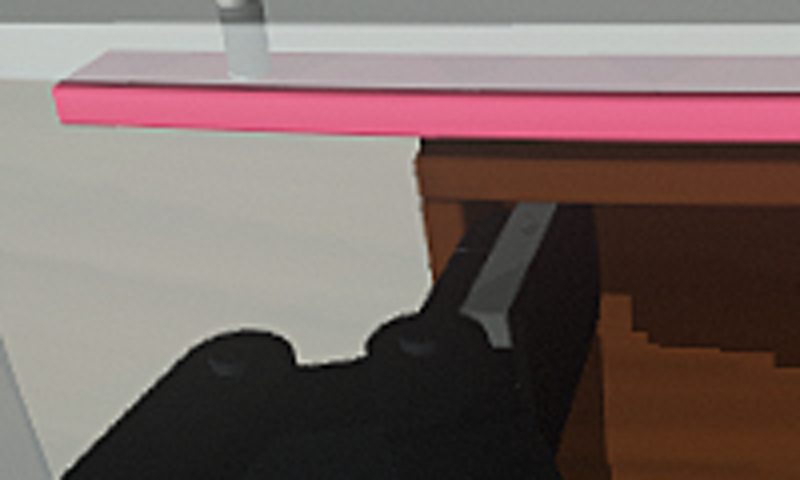

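Request:
{"name": "jog_arm", "arguments": {"targets": [[0.002, 0.002, 0, 0, 0, 0, 0.062], [0.002, 0.002, 0, 0, 0, 0, 0.062], [0.002, 0.003, 0, 0, 0, 0, 0.062], [0.002, 0.004, 0, 0, 0, 0, 0.062], [0, 0.003, 0, 0, 0, 0, 0.062], [0, 0, 0, 0, 0, 0, 0.062]]}}

```text
t: 20.25
position: [624.0, 61.7, 58.1]
tool_rot: [-0.0, 0.72, -0.694, 0.0]
force: [-0.4, 0.0, -0.9]
gripper_width: 62.1
```

Request:
{"name": "jog_arm", "arguments": {"targets": [[0, 0, -0.02, 0, 0, 0, 0.062], [0, 0, -0.03, 0, 0, 0, 0.062], [0, 0, -0.03, 0, 0, 0, 0.062], [-0.03, 0.03, -0.02, 0, 0, 0, 0.062], [-0.03, 0.03, 0, 0, 0, 0, 0.062], [0, 0.03, 0, 0, 0, 0, 0.062], [0, 0, 0, 0, 0, 0, 0.062], [0, 0, 0, 0, 0, 0, 0.062]]}}

```text
t: 21.25
position: [533.0, 118.5, 158.2]
tool_rot: [-0.001, 0.72, -0.694, 0.001]
force: [0.2, -0.1, 0.6]
gripper_width: 61.5
```

```bash
python3 snap.py wrist,scene,top 15; python3 - <<'E'
from h import *
d=pickle.load(open("top15.pkl","rb"));im=d["image"]
cv2.imwrite("pics/t15.png",cv2.resize(im[100:200,165:330,::-1],None,fx=4.8,fy=4.8,interpolation=cv2.INTER_CUBIC))
E
```

```text
t 21.25 pos [532.99 118.47 158.2 ] F [ 0.2  -0.11  0.58] w 61.5 
tool x [ 3.590e-02 -9.994e-01 -1.000e-04] z [ 2.1e-03  2.0e-04 -1.0e+00]
```

View pics/wrist15.png

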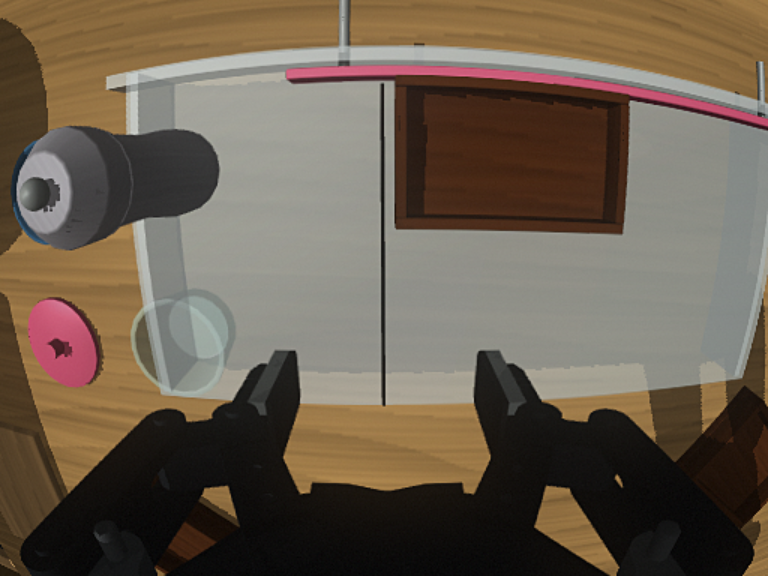

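View pics/t15.png

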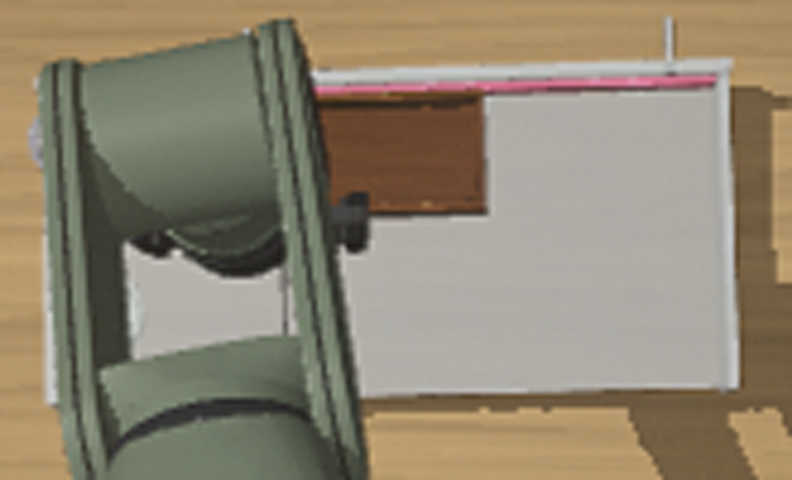

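```bash
cat > edge.py <<'E'
import sys
from h import *
d=pickle.load(open(sys.argv[1],"rb")); im=d["image"].astype(float); g=im.mean(2); c0=int(sys.argv[2]); a=0.0366
n=np.array([-np.sin(a),np.cos(a)]); e=np.array([np.cos(a),np.sin(a)])
L=[];E=[]
for r in range(70,240):
    row=g[r]
    w0=row[c0-9:c0+1+int(sys.argv[3])]
    k=c0-9+int(np.argmin(w0)); bg=np.median(row[c0-25:c0-8])
    if row[k]<.75*bg and g[r,k+3]>.8*bg:
        w=(bg-row[k-2:k+3]).clip(0); L.append([(w*np.arange(k-2,k+3)).sum()/w.sum(),r])
    # tray left edge: first crossing from light to dark-brown, using blue channel
    b=im[r,:,2]
    for c in range(c0+1,c0+40):
        if b[c+1]<60 and (im[r,c+1,0]-b[c+1])>15:
            # subpixel on blue
            bb=np.median(im[r,c-4:c-1,2]); t=.5*(bb+30)
            if b[c]<t: x=c-1+(b[c-1]-t)/(b[c-1]-b[c])
            else: x=c+(b[c]-t)/(b[c]-b[c+1])
            E.append([x,r]); break
L=np.array(L);E=np.array(E)
P=onz(d,L+1e-6,60,True)[:,:2]; lc,lv=fitline(P); lv=lv*np.sign(lv[0])
print("line n",len(L),"y",np.median(P@n).round(2),"yaw",np.arctan2(lv[1],lv[0]).round(4))
Q=onz(d,E+1e-6,84,True)[:,:2]; m=Q[:,0]<660
q,qv=fitline(Q[m]); qv=qv*np.sign(qv[0]); print("edge n",len(E),"rows",E[:,1].min(),E[:,1].max(),"y",np.median(Q@n).round(2),"yaw",np.arctan2(qv[1],qv[0]).round(4))
ln=np.array([-lv[1],lv[0]]); print("gap mid: ", ((lc-np.median(Q,0))@ln).round(2), "cam y",(d["world_from_camera"][:2,3]@n).round(1),"z",d["world_from_camera"][2,3].round(1))
E
python3 edge.py wrist15.pkl 257 2
```

```text
line n 170 y 99.76 yaw 0.0369
edge n 83 rows 70.0 152.0 y 93.53 yaw 0.0378
gap mid:  6.26 cam y 97.2 z 311.0
```

Request:
{"name": "jog_arm", "arguments": {"targets": [[0.02, -0.03, 0, 0, 0, 0, 0.062], [0.02, -0.03, 0, 0, 0, 0, 0.062], [0.02, -0.03, 0, 0, 0, 0, 0.062], [0, 0, 0.03, 0, 0, 0, 0.062], [0, 0, 0.03, 0, 0, 0, 0.062], [0, 0, 0.02, 0, 0, 0, 0.062], [0, 0, 0.015, 0, 0, 0, 0.062], [0, 0, 0.006, 0, 0, 0, 0.062], [0, 0, 0, 0, 0, 0, 0.062]]}}

```text
t: 22.52
position: [624.2, 61.6, 56.8]
tool_rot: [-0.0, 0.72, -0.694, 0.0]
force: [-0.0, -0.2, -0.3]
gripper_width: 62.2
```

Request:
{"name": "jog_arm", "arguments": {"targets": [[0, -0.003, 0, 0, 0, 0, 0.062], [0, -0.003, 0, 0, 0, 0, 0.062], [0, -0.001, 0, 0, 0, 0, 0.062], [0, -0.001, 0, 0, 0, 0, 0.062], [0, 0, 0, 0, 0, 0, 0.062]]}}

```text
t: 23.15
position: [631.9, 61.9, 56.8]
tool_rot: [0.0, 0.72, -0.694, 0.0]
force: [0.0, -0.2, -0.8]
gripper_width: 62.4
```

Request:
{"name": "jog_arm", "arguments": {"targets": [[0, -0.001, 0, 0, 0, 0, 0.062], [0, -0.001, 0, 0, 0, 0, 0.062], [0, -0.001, 0, 0, 0, 0, 0.062], [0, 0, 0, 0, 0, 0, 0.062]]}}

```text
t: 23.65
position: [633.9, 62.0, 56.7]
tool_rot: [0.001, 0.72, -0.694, -0.001]
force: [-3.8, -0.1, 2.4]
gripper_width: 61.8
```

Request:
{"name": "jog_arm", "arguments": {"targets": [[0, -0.001, 0, 0, 0, 0, 0.062], [0, 0, 0, 0, 0, 0, 0.062]]}}

```text
t: 23.9
position: [633.8, 62.0, 56.7]
tool_rot: [0.002, 0.72, -0.694, -0.002]
force: [-7.7, 0.9, 5.1]
gripper_width: 62.1
```

Request:
{"name": "jog_arm", "arguments": {"targets": [[0, -0.001, -0.001, 0, 0, 0, 0.062], [0, 0, 0, 0, 0, 0, 0.062]]}}

```text
t: 24.15
position: [633.8, 62.0, 56.8]
tool_rot: [0.003, 0.72, -0.694, -0.002]
force: [-8.2, -0.1, 1.9]
gripper_width: 61.9
```

Request:
{"name": "jog_arm", "arguments": {"targets": [[-0.002, 0, 0, 0, 0, 0, 0.062], [-0.002, 0, 0, 0, 0, 0, 0.062], [-0.002, 0, 0, 0, 0, 0, 0.062], [-0.002, 0, 0, 0, 0, 0, 0.062], [0, 0, 0, 0, 0, 0, 0.062]]}}

```text
t: 24.78
position: [633.5, 68.0, 56.3]
tool_rot: [0.004, 0.72, -0.694, -0.001]
force: [-6.8, -6.5, -0.7]
gripper_width: 61.9
```

Request:
{"name": "jog_arm", "arguments": {"targets": [[-0.001, 0, 0, 0, 0, 0, 0.062], [-0.001, 0, 0, 0, 0, 0, 0.062], [-0.001, 0, 0, 0, 0, 0, 0.062], [0, 0, 0, 0, 0, 0, 0.062]]}}

```text
t: 25.28
position: [633.4, 70.6, 56.3]
tool_rot: [0.004, 0.72, -0.694, -0.001]
force: [-6.7, -7.6, 0.3]
gripper_width: 61.9
```

Request:
{"name": "jog_arm", "arguments": {"targets": [[-0.001, 0, 0, 0, 0, 0, 0.062], [-0.001, 0, 0, 0, 0, 0, 0.062], [0, 0, 0, 0, 0, 0, 0.062], [0, 0, 0, 0, 0, 0, 0.062]]}}

```text
t: 25.78
position: [633.4, 72.6, 56.3]
tool_rot: [0.004, 0.72, -0.694, -0.001]
force: [-6.9, -7.3, -0.7]
gripper_width: 62.0
```

Request:
{"name": "jog_arm", "arguments": {"targets": [[0.002, 0.002, 0, 0, 0, 0, 0.062], [0.002, 0.002, 0, 0, 0, 0, 0.062], [0.002, 0.002, 0, 0, 0, 0, 0.062], [0.002, 0.004, 0, 0, 0, 0, 0.062], [0, 0.003, 0, 0, 0, 0, 0.062], [0, 0, 0, 0, 0, 0, 0.062]]}}

```text
t: 26.52
position: [623.6, 66.7, 58.0]
tool_rot: [-0.0, 0.72, -0.694, 0.0]
force: [-0.1, -0.4, -0.1]
gripper_width: 62.0
```

Request:
{"name": "jog_arm", "arguments": {"targets": [[0, 0, -0.02, 0, 0, 0, 0.062], [0, 0, -0.03, 0, 0, 0, 0.062], [0, 0, -0.03, 0, 0, 0, 0.062], [-0.03, 0.03, -0.02, 0, 0, 0, 0.062], [-0.026, 0.03, 0, 0, 0, 0, 0.062], [0, 0.03, 0, 0, 0, 0, 0.062], [0, 0, 0, 0, 0, 0, 0.062], [0, 0, 0, 0, 0, 0, 0.062]]}}

```text
t: 27.52
position: [532.9, 119.5, 158.1]
tool_rot: [-0.001, 0.72, -0.694, 0.001]
force: [0.6, 0.1, 0.5]
gripper_width: 62.3
```

```bash
python3 snap.py wrist 16; python3 edge.py wrist16.pkl 256 3
```

```text
t 27.525 pos [532.89 119.46 158.14] F [0.6  0.12 0.49] w 62.3 
tool x [ 3.590e-02 -9.994e-01 -1.000e-04] z [ 1.9e-03  2.0e-04 -1.0e+00]
line n 87 y 99.76 yaw 0.0371
edge n 83 rows 70.0 152.0 y 98.68 yaw 0.0335
gap mid:  1.15 cam y 98.2 z 311.0
```

View pics/wrist16.png

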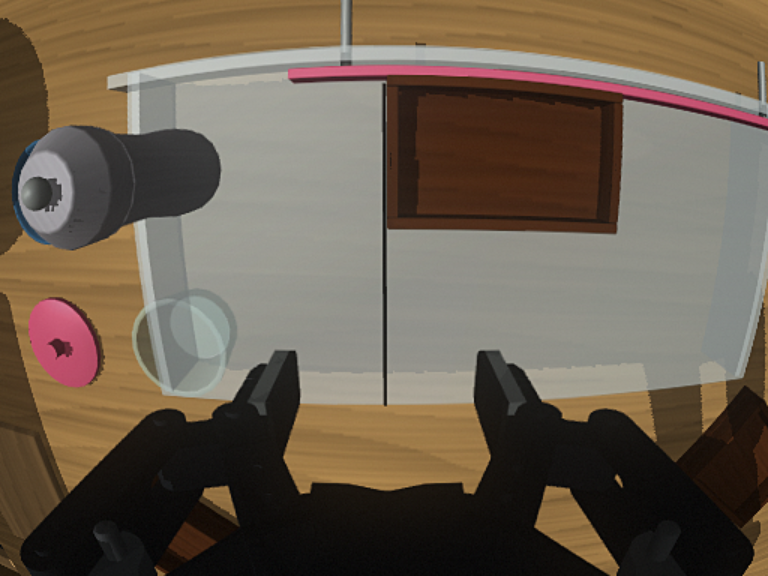

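Request:
{"name": "jog_arm", "arguments": {"targets": [[0.018, -0.03, 0, 0, 0, 0, 0.062], [0.018, -0.03, 0, 0, 0, 0, 0.062], [0.018, -0.03, 0, 0, 0, 0, 0.062], [0, 0, 0.03, 0, 0, 0, 0.062], [0, 0, 0.03, 0, 0, 0, 0.062], [0, 0, 0.02, 0, 0, 0, 0.062], [0, 0, 0.015, 0, 0, 0, 0.062], [0, 0, 0.006, 0, 0, 0, 0.062], [0, 0, 0, 0, 0, 0, 0.062]]}}

```text
t: 28.7
position: [624.0, 68.6, 56.8]
tool_rot: [-0.0, 0.72, -0.694, 0.0]
force: [-0.1, -0.8, 0.4]
gripper_width: 62.1
```

Request:
{"name": "jog_arm", "arguments": {"targets": [[0, -0.003, 0, 0, 0, 0, 0.062], [0, -0.003, 0, 0, 0, 0, 0.062], [0, -0.001, 0, 0, 0, 0, 0.062], [0, -0.001, 0, 0, 0, 0, 0.062], [0, -0.001, 0, 0, 0, 0, 0.062], [0, -0.001, 0, 0, 0, 0, 0.062], [0, -0.001, 0, 0, 0, 0, 0.062], [0, 0, 0, 0, 0, 0, 0.062]]}}

```text
t: 29.7
position: [633.6, 69.0, 56.7]
tool_rot: [0.001, 0.72, -0.694, -0.001]
force: [-4.1, -0.4, 3.2]
gripper_width: 61.7
```

Request:
{"name": "jog_arm", "arguments": {"targets": [[0, -0.001, -0.001, 0, 0, 0, 0.062], [0, -0.001, -0.001, 0, 0, 0, 0.062], [0, 0, 0, 0, 0, 0, 0.062]]}}

```text
t: 30.08
position: [633.5, 69.0, 56.9]
tool_rot: [0.003, 0.72, -0.694, -0.003]
force: [-6.9, -0.2, -2.6]
gripper_width: 62.1
```

Now the last ~1 mm of slide (TCP y to about 73.5), then a press.

Request:
{"name": "jog_arm", "arguments": {"targets": [[-0.001, 0, 0, 0, 0, 0, 0.062], [-0.001, 0, 0, 0, 0, 0, 0.062], [-0.001, 0, 0, 0, 0, 0, 0.062], [-0.001, 0, 0, 0, 0, 0, 0.062], [0, 0, 0, 0, 0, 0, 0.062]]}}

```text
t: 30.7
position: [633.4, 71.4, 57.1]
tool_rot: [0.004, 0.72, -0.694, -0.002]
force: [-5.6, -4.8, -1.3]
gripper_width: 61.8
```

Request:
{"name": "jog_arm", "arguments": {"targets": [[-0.001, 0, 0, 0, 0, 0, 0.062], [-0.001, 0, 0, 0, 0, 0, 0.062], [0, 0, 0, 0, 0, 0, 0.062]]}}

```text
t: 31.08
position: [633.4, 72.9, 57.1]
tool_rot: [0.004, 0.72, -0.694, -0.001]
force: [-7.3, -6.2, -1.9]
gripper_width: 61.9
```

Request:
{"name": "jog_arm", "arguments": {"targets": [[-0.0007, 0, 0, 0, 0, 0, 0.062], [0, -0.0005, 0, 0, 0, 0, 0.062], [0, -0.0005, 0, 0, 0, 0, 0.062], [0, 0, 0, 0, 0, 0, 0.062], [0, 0, 0, 0, 0, 0, 0.062], [0, 0, 0, 0, 0, 0, 0.062], [0, 0, 0, 0, 0, 0, 0.062]]}}

```text
t: 31.95
position: [633.3, 73.4, 57.1]
tool_rot: [0.005, 0.72, -0.694, -0.002]
force: [-9.0, -7.1, 0.7]
gripper_width: 62.0
```

Request:
{"name": "jog_arm", "arguments": {"targets": [[0.002, 0, 0, 0, 0, 0, 0.062], [0.001, 0.002, 0, 0, 0, 0, 0.062], [0.002, 0.002, 0, 0, 0, 0, 0.062], [0.002, 0.004, 0, 0, 0, 0, 0.062], [0, 0.004, 0, 0, 0, 0, 0.062], [0, 0, 0, 0, 0, 0, 0.062]]}}

```text
t: 32.7
position: [625.9, 68.4, 59.2]
tool_rot: [-0.0, 0.72, -0.694, 0.0]
force: [-0.3, 0.8, 0.2]
gripper_width: 62.2
```

Request:
{"name": "jog_arm", "arguments": {"targets": [[0, 0, -0.02, 0, 0, 0, 0.062], [0, 0, -0.03, 0, 0, 0, 0.062], [0, 0, -0.03, 0, 0, 0, 0.062], [-0.03, 0.03, -0.02, 0, 0, 0, 0.062], [-0.024, 0.03, 0, 0, 0, 0, 0.062], [0, 0.03, 0, 0, 0, 0, 0.062], [0, 0, 0, 0, 0, 0, 0.062], [0, 0, 0, 0, 0, 0, 0.062]]}}

```text
t: 33.7
position: [535.0, 119.2, 159.2]
tool_rot: [-0.001, 0.72, -0.694, 0.001]
force: [0.6, 0.9, -0.5]
gripper_width: 62.1
```

```bash
python3 snap.py wrist 17; python3 edge.py wrist17.pkl 256 3; python3 - <<'E'
from h import *
d=pickle.load(open("wrist17.pkl","rb"));im=d["image"]
cv2.imwrite("pics/w17.png",cv2.resize(im[40:170,200:430,::-1],None,fx=3.4,fy=3.4,interpolation=cv2.INTER_CUBIC))
E
```

```text
t 33.7 pos [535.02 119.22 159.23] F [ 0.63  0.86 -0.52] w 62.1 
tool x [ 3.590e-02 -9.994e-01 -1.000e-04] z [ 2.2e-03  2.0e-04 -1.0e+00]
line n 84 y 99.77 yaw 0.0344
edge n 85 rows 70.0 154.0 y 95.69 yaw 0.0536
gap mid:  4.02 cam y 97.8 z 312.1
```

View pics/w17.png

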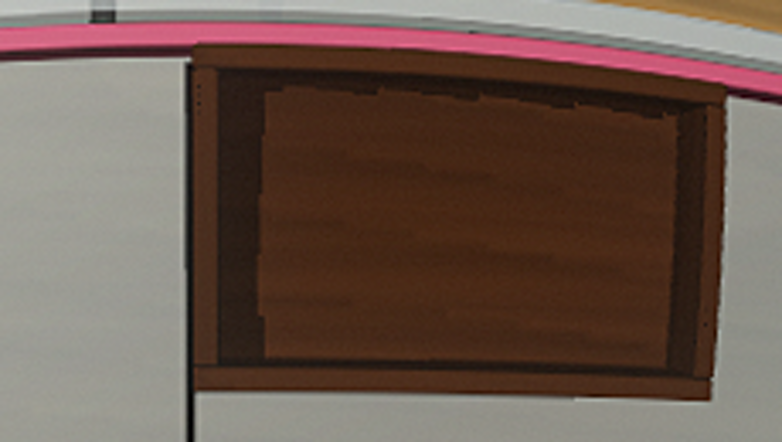

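```bash
cat > edge2.py <<'E'
import sys
from h import *
d=pickle.load(open(sys.argv[1],"rb")); im=d["image"].astype(float); a=0.0369
n=np.array([-np.sin(a),np.cos(a)])
rb=im[...,0]-im[...,2]; g=im.mean(2)
E=[];L=[]
for r in range(70,152):
    for c in range(245,275):
        if rb[r,c+2]>35:
            hi=np.median(rb[r,c+2:c+5]); lo=np.median(rb[r,c-8:c-3]); t=(hi+lo)/2
            cc=next(k for k in range(c-1,c+4) if rb[r,k+1]>=t); E.append([cc+(t-rb[r,cc])/(rb[r,cc+1]-rb[r,cc]),r]); break
for r in range(160,232):
    k=247+int(np.argmin(g[r,247:267])); bg=np.median(g[r,235:275]); w=(bg-g[r,k-2:k+3]).clip(0); L.append([(w*np.arange(k-2,k+3)).sum()/w.sum(),r])
P=onz(d,np.array(L)+1e-6,60,True)[:,:2]@n; Q=onz(d,np.array(E)+1e-6,84,True)[:,:2]@n
print("line",np.median(P).round(2),P.std().round(2),"edge",np.median(Q).round(2),Q.std().round(2),len(Q),"back/front",np.median(Q[:25]).round(2),np.median(Q[-25:]).round(2),"gap",(np.median(P)-np.median(Q)).round(2))
E
for i in 15 16 17; do python3 edge2.py wrist$i.pkl;done
```

```text
line 99.58 0.05 edge nan nan 82 back/front 93.05 nan gap nan
line 99.6 0.05 edge nan nan 82 back/front 98.07 nan gap nan
line 99.61 0.05 edge 98.57 0.03 81 back/front 98.57 98.59 gap 1.04edge2.py:11: RuntimeWarning: divide by zero encountered in scalar divide
  cc=next(k for k in range(c-1,c+4) if rb[r,k+1]>=t); E.append([cc+(t-rb[r,cc])/(rb[r,cc+1]-rb[r,cc]),r]); break
h.py:9: RuntimeWarning: invalid value encountered in sin
  v=np.c_[np.sin(th)*u[:,0]/r,-np.sin(th)*u[:,1]/r,-np.cos(th)]
h.py:9: RuntimeWarning: invalid value encountered in cos
  v=np.c_[np.sin(th)*u[:,0]/r,-np.sin(th)*u[:,1]/r,-np.cos(th)]
edge2.py:11: RuntimeWarning: divide by zero encountered in scalar divide
  cc=next(k for k in range(c-1,c+4) if rb[r,k+1]>=t); E.append([cc+(t-rb[r,cc])/(rb[r,cc+1]-rb[r,cc]),r]); break
h.py:9: RuntimeWarning: invalid value encountered in sin
  v=np.c_[np.sin(th)*u[:,0]/r,-np.sin(th)*u[:,1]/r,-np.cos(th)]
h.py:9: RuntimeWarning: invalid value encountered in cos
  v=np.c_[np.sin(th)*u[:,0]/r,-np.sin(th)*u[:,1]/r,-np.cos(th)]
```

Request:
{"name": "jog_arm", "arguments": {"targets": [[0.018, -0.03, 0, 0, 0, 0, 0.062], [0.017, -0.03, 0, 0, 0, 0, 0.062], [0.017, -0.028, 0, 0, 0, 0, 0.062], [0, 0, 0.03, 0, 0, 0, 0.062], [0, 0, 0.03, 0, 0, 0, 0.062], [0, 0, 0.02, 0, 0, 0, 0.062], [0, 0, 0.015, 0, 0, 0, 0.062], [0, 0, 0.007, 0, 0, 0, 0.062], [0, 0, 0, 0, 0, 0, 0.062]]}}

```text
t: 34.88
position: [623.9, 70.3, 56.6]
tool_rot: [0.0, 0.72, -0.694, 0.0]
force: [0.0, -0.1, 0.8]
gripper_width: 61.7
```

Request:
{"name": "jog_arm", "arguments": {"targets": [[0, -0.003, 0, 0, 0, 0, 0.062], [0, -0.003, 0, 0, 0, 0, 0.062], [0, -0.001, 0, 0, 0, 0, 0.062], [0, -0.001, 0, 0, 0, 0, 0.062], [0, -0.001, 0, 0, 0, 0, 0.062], [0, -0.001, 0, 0, 0, 0, 0.062], [0, 0, 0, 0, 0, 0, 0.062]]}}

```text
t: 35.75
position: [633.5, 70.7, 56.7]
tool_rot: [0.0, 0.72, -0.694, -0.0]
force: [-1.4, -0.3, 0.2]
gripper_width: 62.0
```

Request:
{"name": "jog_arm", "arguments": {"targets": [[0, -0.001, 0, 0, 0, 0, 0.062], [0, -0.001, -0.001, 0, 0, 0, 0.062], [0, 0, 0, 0, 0, 0, 0.062]]}}

```text
t: 36.12
position: [633.5, 70.7, 56.9]
tool_rot: [0.002, 0.72, -0.694, -0.002]
force: [-5.1, 0.6, -0.8]
gripper_width: 62.0
```

Request:
{"name": "jog_arm", "arguments": {"targets": [[-0.001, -0.001, 0, 0, 0, 0, 0.062], [-0.001, 0, 0, 0, 0, 0, 0.062], [-0.001, 0, 0, 0, 0, 0, 0.062], [-0.001, 0, 0, 0, 0, 0, 0.062], [0, 0, 0, 0, 0, 0, 0.062]]}}

```text
t: 36.75
position: [633.3, 72.9, 56.6]
tool_rot: [0.004, 0.72, -0.694, -0.001]
force: [-7.5, -5.5, -0.1]
gripper_width: 62.1
```

Request:
{"name": "jog_arm", "arguments": {"targets": [[-0.001, 0, 0, 0, 0, 0, 0.062], [0, 0, 0, 0, 0, 0, 0.062]]}}

```text
t: 37.0
position: [633.3, 73.4, 56.5]
tool_rot: [0.004, 0.72, -0.694, -0.001]
force: [-6.8, -7.5, -1.3]
gripper_width: 62.2
```

Request:
{"name": "jog_arm", "arguments": {"targets": [[-0.001, 0, 0, 0, 0, 0, 0.062], [0, -0.0005, 0, 0, 0, 0, 0.062], [0, 0, 0, 0, 0, 0, 0.062], [0, 0, 0, 0, 0, 0, 0.062], [0, 0, 0, 0, 0, 0, 0.062], [0, 0, 0, 0, 0, 0, 0.062]]}}

```text
t: 37.75
position: [633.3, 74.2, 56.6]
tool_rot: [0.005, 0.72, -0.694, -0.001]
force: [-7.9, -7.2, 0.9]
gripper_width: 62.3
```

Request:
{"name": "jog_arm", "arguments": {"targets": [[0.002, 0, 0, 0, 0, 0, 0.062], [0.001, 0.002, 0, 0, 0, 0, 0.062], [0.002, 0.002, 0, 0, 0, 0, 0.062], [0.002, 0.004, 0, 0, 0, 0, 0.062], [0, 0.004, 0, 0, 0, 0, 0.062], [0, 0, 0, 0, 0, 0, 0.062]]}}

```text
t: 38.5
position: [625.3, 69.4, 58.2]
tool_rot: [-0.0, 0.72, -0.694, 0.0]
force: [-0.0, -0.9, -0.1]
gripper_width: 62.0
```

Request:
{"name": "jog_arm", "arguments": {"targets": [[0, 0, -0.02, 0, 0, 0, 0.062], [0, 0, -0.03, 0, 0, 0, 0.062], [0, 0, -0.03, 0, 0, 0, 0.062], [-0.03, 0.03, -0.02, 0, 0, 0, 0.062], [-0.022, 0.03, 0, 0, 0, 0, 0.062], [0, 0.03, 0, 0, 0, 0, 0.062], [0, 0, 0, 0, 0, 0, 0.062], [0, 0, 0, 0, 0, 0, 0.062]]}}

```text
t: 39.5
position: [534.5, 118.2, 158.2]
tool_rot: [-0.001, 0.72, -0.694, 0.001]
force: [-1.0, 0.5, 0.8]
gripper_width: 61.9
```

```bash
python3 snap.py wrist,scene 18; python3 edge2.py wrist18.pkl; python3 - <<'E'
from h import *
d=pickle.load(open("wrist18.pkl","rb"));im=d["image"]
cv2.imwrite("pics/w18.png",cv2.resize(im[40:170,200:430,::-1],None,fx=3.4,fy=3.4,interpolation=cv2.INTER_CUBIC))
E
```

```text
t 39.5 pos [534.52 118.21 158.23] F [-1.04  0.48  0.75] w 61.9 
tool x [ 3.590e-02 -9.994e-01 -1.000e-04] z [ 2.1e-03  2.0e-04 -1.0e+00]
line 99.6 0.07 edge 99.7 0.14 81 back/front 99.71 99.43 gap -0.1
```

View pics/w18.png

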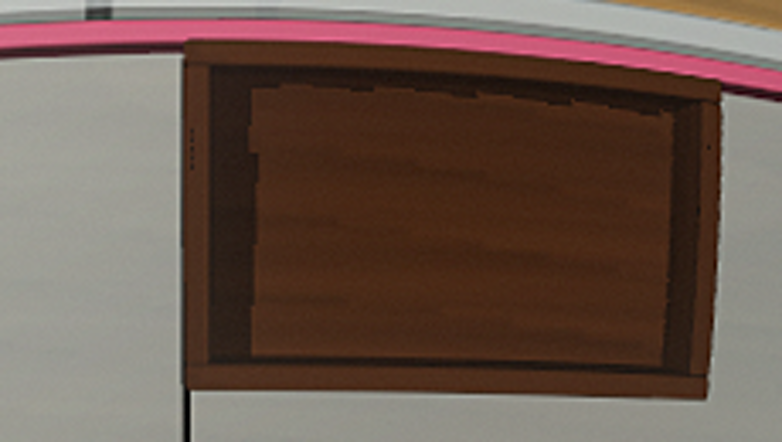

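View pics/scene18.png

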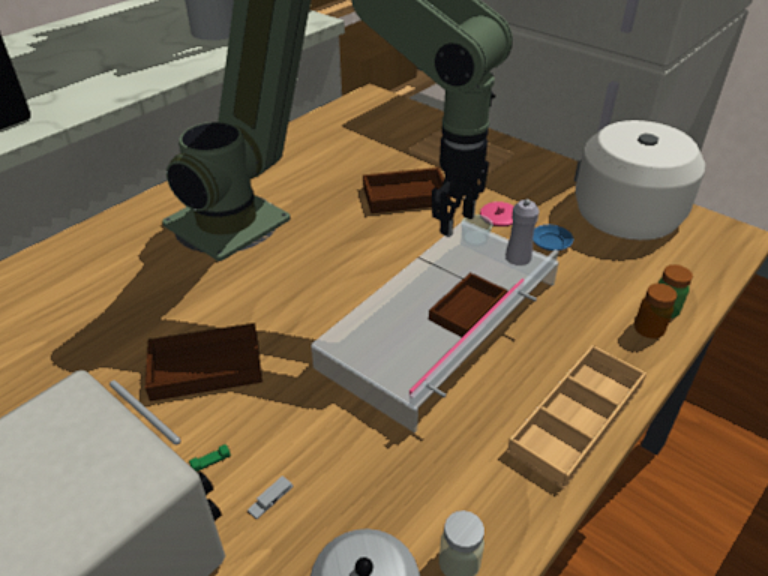

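```bash
python3 -c "
from rig import manip
print(manip.sign_off())"
```

```text
the job is handed in; nothing more can be done
None
```

The tray's left end now lies on the scribed line, bedded against the pink bar, and the job is handed in at about 40 s. The hand-in reports no verdict.

- **Bedding:** I put the open fingers inside the tray and pushed its back wall until it stood flat and square on the bar. I held it there at about 11–15 N of tool force for over a second, with the end about 77 mm short of the line. The force on the bar itself isn't measured. It is the tool force less the tray's sliding friction, which I put at 5–12 N, and at no reading did the tool force reach 22 N.
- **Slide:** I pushed the tray along the bar with the left finger against its left wall. I stopped three times to let go and look from straight above: about 6.3 mm short, then 1.2–1.5 mm, then 1.0 mm. The last push ended with the end at the line, leaning on the bar with about 8 N of tool force for 0.5 s, before I released the tray.
- **Last look, arm clear:** the left end is 0.1 mm from the line's centre, with perhaps 0.5 mm of uncertainty, and the rim half covers the black line. The back wall sits along the bar, and the left edge looked parallel to the line to within about 0.3 mm. The mill, ramekin, lid, rest, clip and dish look unmoved, which I judged by eye and did not measure.
- **Checks that disagreed:**
  - The first edge-finding script read a false 4 mm gap once the rim met the line. I replaced it and checked the result by eye.
  - By both cameras the open fingertips stand about 19 mm higher than the stated 17 mm offset suggests, so I set the insertion depth from the camera readings.

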